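# Find the cored choke with the pan balance

### The job

Three or four look-alike potted chokes stand on the lab bench; only one still has its iron core and is clearly the heaviest. Weigh them against each other on the two-pan balance, each time keeping the one whose side drops, then hang the cored choke by the eye of its tab on the stand's sprung peg and stand all the others upright in the shallow returns tray. Leave the other things on the bench where they are.

Things in the scene. Friction and masses are not known exactly. Their poses are not given: they have to be found in the camera images.
- choke_a: potted choke coil, all look alike: black case 60 (x) x 54 (y) x 36 mm high; standing up from the middle of its top is a plain metal tab 8 mm thick (x), 42 mm wide (y), its top edge 92 mm above the underside, with a square eye 22 x 22 mm through it along x, eye centre 70 mm above the underside. Origin: centre of the underside, z up. 0.12 to 0.5 kg; three or four of them are there at a start, the reading of an absent one is None
- choke_b: like choke_a
- choke_c: like choke_a
- choke_d: like choke_a
- choke_a_eye (a point): centre of the eye in the tab of choke_a
- choke_b_eye (a point): centre of the eye in the tab of choke_b
- choke_c_eye (a point): centre of the eye in the tab of choke_c
- choke_d_eye (a point): centre of the eye in the tab of choke_d
- balance: two-pan balance (fixed): grey base 110 x 100 x 12 mm, two cheeks 102 mm high carry a pivot along its x axis, 90 mm above the table; aluminium beam along its y axis. Origin: centre of the underside
- beam (a joint): tilt of the balance beam, rad, 0 level (where it rests when empty), stops at +-0.12; positive: the left pan (the balance's +y end) is down, negative: the right pan is down. It sways freely and takes under 2 s to settle; two coreless chokes may tip it either way or leave it in between, the cored one outweighs any other by 0.1 kg or more and takes its side down to the stop
- pan_left (a point): centre of the upper face of the left steel pan, 140 mm from the pivot towards the balance's +y; moves and tilts with the beam; 70 mm above the table when level, about 17 mm lower or higher at the stops. Pan 100 x 100 mm inside a 6 mm rim
- pan_right (a point): the same for the right pan, at the balance's -y end
- tray: returns tray (fixed): shallow grey open box 260 (x) x 125 (y) mm outside, walls 5 mm thick and 20 mm high, floor 5 mm; holds three chokes in a row along x. Origin: centre of the underside
- stand: hanging stand (fixed): dark base plate 90 x 120 x 12 mm, reaching from 15 mm in front of the post to 75 mm behind it, upright aluminium post 12 (x) x 22 (y) mm, 148 mm high, with a steel slide 30 mm wide and 22 mm high that carries one steel peg. Origin: at the table under the middle of the post; the peg points to its -x, about towards the robot, and rises 6 degrees to its tip
- hook (a joint): how far the sprung peg has slid down its post, m: 0 at rest (up), stop at 0.020. It stays up under a coreless choke and sinks slowly to the stop under the cored one (it gives way at about 3.3 N)
- peg_root (a point): centre line of the peg where it leaves the slide's face, 14 mm in front of the post's middle, 132 mm above the table while the peg is up; moves with the peg. The peg is a flat steel strip 12 mm wide (y) and 6 mm thick. Axes as the stand's
- peg_tip (a point): free end of the peg's centre line, 70 mm in front of the root and 7 mm higher
- multimeter: bystander: handheld meter 75 x 150 x 34 mm, origin at centre of underside, as for all bystanders
- board: bystander: white circuit board 50 x 120 x 12 mm
- capacitor: bystander: upright metal can, 40 mm across, 60 high
- solder_reel: bystander: reel 60 mm across, 30 high
- driver: bystander: screwdriver lying down
- tip_jar: bystander: small jar 50 mm across, 60 high
- battery: bystander: dark battery block 50 x 75 x 40 mm
There are look-alikes about, which are no part of the job. What is shaped like the choke_a but pink is not meant.

How it is judged:
On the way, in this order (a step that is already met when the one before it is completed fails the run):
1. two chokes stand on opposite pans, released, and the beam has come to rest ((((x of choke_a in the frame of pan_left between -0.045 and 0.045 m and y of choke_a in the frame of pan_left between -0.045 and 0.045 m and z of choke_a in the frame of pan_left between -0.006 and 0.015 m) and contact force between the fingers and choke_a below 0.1 N) or ((x of choke_b in the frame of pan_left between -0.045 and 0.045 m and y of choke_b in the frame of pan_left between -0.045 and 0.045 m and z of choke_b in the frame of pan_left between -0.006 and 0.015 m) and contact force between the fingers and choke_b below 0.1 N) or ((x of choke_c in the frame of pan_left between -0.045 and 0.045 m and y of choke_c in the frame of pan_left between -0.045 and 0.045 m and z of choke_c in the frame of pan_left between -0.006 and 0.015 m) and contact force between the fingers and choke_c below 0.1 N) or ((x of choke_d in the frame of pan_left between -0.045 and 0.045 m and y of choke_d in the frame of pan_left between -0.045 and 0.045 m and z of choke_d in the frame of pan_left between -0.006 and 0.015 m) and contact force between the fingers and choke_d below 0.1 N)) and (((x of choke_a in the frame of pan_right between -0.045 and 0.045 m and y of choke_a in the frame of pan_right between -0.045 and 0.045 m and z of choke_a in the frame of pan_right between -0.006 and 0.015 m) and contact force between the fingers and choke_a below 0.1 N) or ((x of choke_b in the frame of pan_right between -0.045 and 0.045 m and y of choke_b in the frame of pan_right between -0.045 and 0.045 m and z of choke_b in the frame of pan_right between -0.006 and 0.015 m) and contact force between the fingers and choke_b below 0.1 N) or ((x of choke_c in the frame of pan_right between -0.045 and 0.045 m and y of choke_c in the frame of pan_right between -0.045 and 0.045 m and z of choke_c in the frame of pan_right between -0.006 and 0.015 m) and contact force between the fingers and choke_c below 0.1 N) or ((x of choke_d in the frame of pan_right between -0.045 and 0.045 m and y of choke_d in the frame of pan_right between -0.045 and 0.045 m and z of choke_d in the frame of pan_right between -0.006 and 0.015 m) and contact force between the fingers and choke_d below 0.1 N)) and contact force between the fingers and balance below 0.1 N and velocity of joint beam between -0.1 and 0.1 rad/s), for 0.3 s.
2. one of the two is taken off (not (((x of choke_a in the frame of pan_left between -0.045 and 0.045 m and y of choke_a in the frame of pan_left between -0.045 and 0.045 m and z of choke_a in the frame of pan_left between -0.006 and 0.015 m) or (x of choke_b in the frame of pan_left between -0.045 and 0.045 m and y of choke_b in the frame of pan_left between -0.045 and 0.045 m and z of choke_b in the frame of pan_left between -0.006 and 0.015 m) or (x of choke_c in the frame of pan_left between -0.045 and 0.045 m and y of choke_c in the frame of pan_left between -0.045 and 0.045 m and z of choke_c in the frame of pan_left between -0.006 and 0.015 m) or (x of choke_d in the frame of pan_left between -0.045 and 0.045 m and y of choke_d in the frame of pan_left between -0.045 and 0.045 m and z of choke_d in the frame of pan_left between -0.006 and 0.015 m)) and ((x of choke_a in the frame of pan_right between -0.045 and 0.045 m and y of choke_a in the frame of pan_right between -0.045 and 0.045 m and z of choke_a in the frame of pan_right between -0.006 and 0.015 m) or (x of choke_b in the frame of pan_right between -0.045 and 0.045 m and y of choke_b in the frame of pan_right between -0.045 and 0.045 m and z of choke_b in the frame of pan_right between -0.006 and 0.015 m) or (x of choke_c in the frame of pan_right between -0.045 and 0.045 m and y of choke_c in the frame of pan_right between -0.045 and 0.045 m and z of choke_c in the frame of pan_right between -0.006 and 0.015 m) or (x of choke_d in the frame of pan_right between -0.045 and 0.045 m and y of choke_d in the frame of pan_right between -0.045 and 0.045 m and z of choke_d in the frame of pan_right between -0.006 and 0.015 m)))), for 0.2 s.
3. again two chokes stand on opposite pans, released, and the beam has come to rest (all of step 1), for 0.3 s.
4. the cored choke hangs by its eye on the peg, released, and its weight has pulled the sprung peg down (((x of choke_a_eye in the frame of peg_root between -0.072 and -0.003 m and y of choke_a_eye in the frame of peg_root between -0.015 and 0.015 m and z of choke_a_eye in the frame of peg_root between -0.022 and 0.02 m and angle between choke_a's own z axis and vertical below 0.35 rad and height (world z) of choke_a above 0.025 m and linear speed of choke_a below 0.2 m/s and contact force between the fingers and choke_a below 0.1 N) or (x of choke_b_eye in the frame of peg_root between -0.072 and -0.003 m and y of choke_b_eye in the frame of peg_root between -0.015 and 0.015 m and z of choke_b_eye in the frame of peg_root between -0.022 and 0.02 m and angle between choke_b's own z axis and vertical below 0.35 rad and height (world z) of choke_b above 0.025 m and linear speed of choke_b below 0.2 m/s and contact force between the fingers and choke_b below 0.1 N) or (x of choke_c_eye in the frame of peg_root between -0.072 and -0.003 m and y of choke_c_eye in the frame of peg_root between -0.015 and 0.015 m and z of choke_c_eye in the frame of peg_root between -0.022 and 0.02 m and angle between choke_c's own z axis and vertical below 0.35 rad and height (world z) of choke_c above 0.025 m and linear speed of choke_c below 0.2 m/s and contact force between the fingers and choke_c below 0.1 N) or (x of choke_d_eye in the frame of peg_root between -0.072 and -0.003 m and y of choke_d_eye in the frame of peg_root between -0.015 and 0.015 m and z of choke_d_eye in the frame of peg_root between -0.022 and 0.02 m and angle between choke_d's own z axis and vertical below 0.35 rad and height (world z) of choke_d above 0.025 m and linear speed of choke_d below 0.2 m/s and contact force between the fingers and choke_d below 0.1 N)) and value of joint hook above 0.014 m), for 0.3 s.
At the end, for the whole second after the job is handed in: The cored choke hangs by its eye on the peg, clear of the table, tilted under 0.35 rad, released, slower than 0.2 m/s, the sprung peg pulled down over 14 mm; every other choke present stands still and upright (within 0.2 rad) on the tray floor inside its walls (all of step 4 and ((x of choke_a_eye in the frame of peg_root between -0.072 and -0.003 m and y of choke_a_eye in the frame of peg_root between -0.015 and 0.015 m and z of choke_a_eye in the frame of peg_root between -0.022 and 0.02 m and angle between choke_a's own z axis and vertical below 0.35 rad and height (world z) of choke_a above 0.025 m and linear speed of choke_a below 0.2 m/s and contact force between the fingers and choke_a below 0.1 N) or (x of choke_a in the frame of tray between -0.105 and 0.105 m and y of choke_a in the frame of tray between -0.04 and 0.04 m and z of choke_a in the frame of tray between -0.003 and 0.012 m and angle between choke_a's own z axis and vertical below 0.2 rad and linear speed of choke_a below 0.03 m/s)) and ((x of choke_b_eye in the frame of peg_root between -0.072 and -0.003 m and y of choke_b_eye in the frame of peg_root between -0.015 and 0.015 m and z of choke_b_eye in the frame of peg_root between -0.022 and 0.02 m and angle between choke_b's own z axis and vertical below 0.35 rad and height (world z) of choke_b above 0.025 m and linear speed of choke_b below 0.2 m/s and contact force between the fingers and choke_b below 0.1 N) or (x of choke_b in the frame of tray between -0.105 and 0.105 m and y of choke_b in the frame of tray between -0.04 and 0.04 m and z of choke_b in the frame of tray between -0.003 and 0.012 m and angle between choke_b's own z axis and vertical below 0.2 rad and linear speed of choke_b below 0.03 m/s)) and ((x of choke_c_eye in the frame of peg_root between -0.072 and -0.003 m and y of choke_c_eye in the frame of peg_root between -0.015 and 0.015 m and z of choke_c_eye in the frame of peg_root between -0.022 and 0.02 m and angle between choke_c's own z axis and vertical below 0.35 rad and height (world z) of choke_c above 0.025 m and linear speed of choke_c below 0.2 m/s and contact force between the fingers and choke_c below 0.1 N) or (x of choke_c in the frame of tray between -0.105 and 0.105 m and y of choke_c in the frame of tray between -0.04 and 0.04 m and z of choke_c in the frame of tray between -0.003 and 0.012 m and angle between choke_c's own z axis and vertical below 0.2 rad and linear speed of choke_c below 0.03 m/s)) and ((x of choke_d_eye in the frame of peg_root between -0.072 and -0.003 m and y of choke_d_eye in the frame of peg_root between -0.015 and 0.015 m and z of choke_d_eye in the frame of peg_root between -0.022 and 0.02 m and angle between choke_d's own z axis and vertical below 0.35 rad and height (world z) of choke_d above 0.025 m and linear speed of choke_d below 0.2 m/s and contact force between the fingers and choke_d below 0.1 N) or (x of choke_d in the frame of tray between -0.105 and 0.105 m and y of choke_d in the frame of tray between -0.04 and 0.04 m and z of choke_d in the frame of tray between -0.003 and 0.012 m and angle between choke_d's own z axis and vertical below 0.2 rad and linear speed of choke_d below 0.03 m/s))); the robot touches nothing.
It fails at once if a bystander is moved more than 40 mm (distance of any of multimeter, board, capacitor, solder_reel, driver, tip_jar, battery from where it was at the start of the episode above 0.04 m).
Of choke_b, choke_d only 1 to 2 are there at a start; the rules pass over those that are not, and their reading is None.
At some moment in a run one of choke_a, choke_b, choke_c, choke_d may be knocked a few centimetres aside while the robot is not near it.
It also fails if it takes over 210 s, if anything falls off the work surface, if the arm or the gripper's body presses on something with over 40 N, if the wrist force passes 120 N, or if a joint passes its speed limit or range.

### The arm

A 6-joint arm with a two-finger parallel gripper is mounted at the origin on the work surface. World frame = base frame: x ahead of the robot, y to its left, z up, the work surface at z = 0. Lengths are in m, angles in rad, forces in N, time in s.
With the tool pointing down it reaches from about 0.35 to 0.85 m from the base axis. Payload 8.1 kg.
Tool frame: the origin (TCP) lies at the very end of the fingers, on their centre line; the grasp point (between the pads) lies 19 mm behind it (env.hold_point_z is the distance from the TCP to the grasp point, in m); z points along the fingers, x is the direction in which the jaws open and shut, and the axes are right-handed (so a half turn about z gives the same grasp; the last joint's range is limited). The gripper opens to 93 mm and grips with 3 to 60 N. Pads are 15 mm wide; open, the fingers measure 128 mm over their backs; the gripper's body (75 mm by 188 mm) begins 65 mm behind the grasp point.
Start: joints at [-0.085, 0.13, 1.488, -0, 1.523, -0.085], TCP at [0.6, 0, 0.219] pointing down, gripper open.
Joint ranges: [-2.96, 2.96], [-0.89, 2.26], [0.02, 2.5], [-1.34, 4.48], [0, 2.73], [-2.66, 2.66]. Speed limits (rad/s): [2.39, 2.39, 2.79, 3.14, 3.14, 3.14].

### API

Orientations are given as a unit quaternion [w, x, y, z].
In Python, from bench import monitor, imaging, job, nets, env gives the robot as it stands.
- The arm moves only by the tool jog_arm, never from a script. Its argument "rows" is a list of rows, each a list of 5 numbers: the opening, from -1 (shut) to 1 (fully open), so that 0 is half open, then the shift along the tool's x, y, z in m, then the turn about the tool's z in degrees. In form: [[claw, dx, dy, dz, roll], ...]. A call has 1 to 10 rows; each row shifts and turns the commanded pose from where the row before left it, along the tool's axes as they then stand; what a row does not reach is not made up. A row lasts 1/8 s, in which the tool goes at most 62.5 mm and 10.7 degrees, less where a joint would pass 70% of its speed; a pose out of reach is approached as far as the arm can. A call with a gripper value outside its range is refused whole. The fingers move at their own pace and stop on an object; "newtons" is the grip in N (left out, the last holds). Time passes only in rows, so rows that do not move let the fingers close. It gives the time, the measured TCP pose, the force and the opening at its end, in the units of the state.
- monitor.observe(): the state, without advancing time (a new reading comes with each control period).
- imaging.camera(name): name is "scene" or "side" or "wrist"; returns the picture (384x512x3 uint8, red, green, blue); there is no depth.
- imaging.get_calibration(name): a dict with "mtx" (3x3 intrinsics, pixels), "R" (3x3) and "t" (3): a world point X has camera coordinates R X + t. Camera axes: x right, y down, z forward; pixel columns grow to the right and rows downward; lengths in m; the calibration is good to about 2 mm. A picture is of the moment at which its call begins: read the wrist's pose just before it. get_calibration takes no time and is no camera call; for the wrist camera it gives the pose at the moment of the call.
- job.hand_in(): hands the job in, once; it reports no verdict.
Trained networks look in the newest picture that a camera, given by its name, has taken for a name from the list of things; names that differ only in an ending like _2 or _b are one class to them, and where a whole thing is asked for, a point or a joint stands for the part that bears it (a point fixed in the world has none). Each returns a list of dicts, best first, with "conf" (0 to 1); they miss things now and then, are a little off and sometimes report something else, mostly with a low value. They report only what shows in the picture. A call takes as long as a camera call. They do not tell look-alikes from the thing itself.
- nets.search_frame(query, camera): "box" ([left, top, width, height] in pixels, round what is visible of it).
- nets.place_of(query, camera): "pixel" ([column, row] in pixels: a listed point, or the origin of a listed thing).
The state is a dict: "clock": time; "joint_pos": joint angles; "qvel": joint speeds; "tau": joint torques, N m; "eef_pos": TCP position; "orientation": TCP orientation; "wrist_force": force on the tool from outside, world axes, zero at the start; "wrist_torque": the same for the moment, N m; "width": finger opening in m.
Only numpy, scipy, OpenCV 4.12 (cv2) and the standard library are available. Lean on these libraries where they do the work, as an engineer would, in place of code of your own. Each camera call takes 0.05 s, during which the arm holds its last target. There are 200 camera calls.

## Working session

There is one attempt and no reset: what is moved stays moved. The work goes in short steps, Python scripts to look and compute and a tool call to move; the robot and the scene stay as the last step left them, time stands still between calls to the robot, and variables do not carry over. Pictures are saved under pics/ and viewed, about 12 in all and at most 16, crops included, and the job is handed in when it is done.

Besides the shell and the picture viewer there is one more tool, called after "Call:" as name(argument=value, ...), one argument or row to a line, values as JSON. jog_arm: Moves the arm, as the interface text tells. Its arguments: {"type":"object","properties":{"rows":{"type":"array","items":{"type":"array","items":{"type":"number"}}},"newtons":{"type":"number"}},"required":["rows"]}

```bash
ls; mkdir -p pics; python3 - <<'E'
from bench import monitor, imaging, job, nets, env
import cv2,numpy as np
s=monitor.observe(); print(s)
for c in ["scene","side","wrist"]:
    im=imaging.camera(c); cv2.imwrite(f"pics/0{c}.png",im[:,:,::-1])
    k=imaging.get_calibration(c); print(c,k["mtx"].tolist(),(-k["R"].T@k["t"]).round(3),k["R"].round(3).tolist())
    for q in ["choke_a","balance","tray","stand","peg_tip","pan_left","pan_right"]:
        print(q,[(np.round(d["pixel"]).tolist(),round(d["conf"],2)) for d in nets.place_of(q,c)])
a=cv2.imread("pics/0scene.png");b=cv2.imread("pics/0side.png")
E
```

```text
pics
{'clock': 0.0, 'joint_pos': array([-8.54203671e-02,  1.31176031e-01,  1.48925532e+00, -4.53176076e-06,
        1.52300826e+00, -8.54243571e-02]), 'qvel': array([-2.14551924e-03, -1.15123766e-05, -1.19049181e-03, -2.56678980e-04,
        6.79702920e-04, -5.63852208e-04]), 'tau': array([-1.61290725e-03, -5.59853125e+01, -4.91755986e+01,  7.67333270e-02,
        3.59135563e-02, -2.97389461e-04]), 'eef_pos': array([5.99433834e-01, 5.68873452e-05, 2.17591734e-01]), 'orientation': array([-7.65347051e-05,  9.99999574e-01,  2.10532806e-06, -9.20302396e-04]), 'wrist_force': array([-0.39543701,  0.75007679, -0.68005784]), 'wrist_torque': array([-0.05471398, -0.00024114,  0.00175907]), 'width': 0.09295150219231771}
scene [[392.6792270448873, 0.0, 252.8258855283366], [0.0, 392.6792270448873, 197.30636749422635], [0.0, 0.0, 1.0]] [1.281 0.352 0.885] [[-0.394, 0.919, 0.006], [0.633, 0.276, -0.724], [-0.667, -0.281, -0.69]]
choke_a [([315.0, 225.0], 0.89), ([338.0, 188.0], 0.73), ([200.0, 188.0], 0.72), ([390.0, 208.0], 0.63), ([268.0, 211.0], 0.58), ([272.0, 300.0], 0.5)]
balance [([215.0, 24
[... 548 characters left out ...]
0, 214.0], 0.78), ([281.0, 259.0], 0.72), ([166.0, 200.0], 0.61), ([196.0, 199.0], 0.58)]
balance [([301.0, 210.0], 0.83)]
tray [([332.0, 293.0], 0.93)]
stand [([217.0, 163.0], 0.85), ([200.0, 194.0], 0.3)]
peg_tip [([191.0, 136.0], 0.65)]
pan_left [([277.0, 174.0], 0.82)]
pan_right [([329.0, 217.0], 0.73)]
wrist [[315.18032872914375, 0.0, 255.78050780548676], [0.0, 315.18032872914375, 197.8867354877733], [0.0, 0.0, 1.0]] [0.599 0.084 0.385] [[1.0, -0.0, -0.0], [-0.0, -0.955, 0.297], [-0.0, -0.297, -0.955]]
choke_a [([142.0, 130.0], 0.69), ([154.0, 298.0], 0.69), ([137.0, 334.0], 0.57)]
balance [([280.0, 201.0], 0.57)]
tray []
stand []
peg_tip []
pan_left [([279.0, 81.0], 0.81)]
pan_right []
```

View pics/0scene.png

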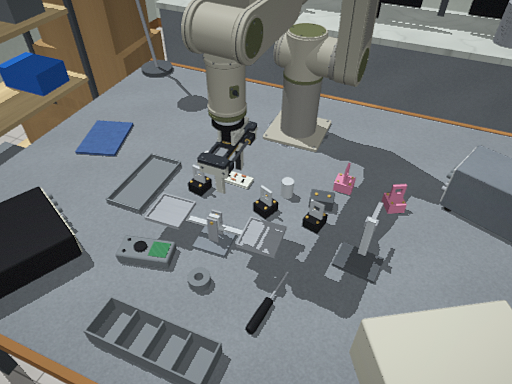

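View pics/0side.png

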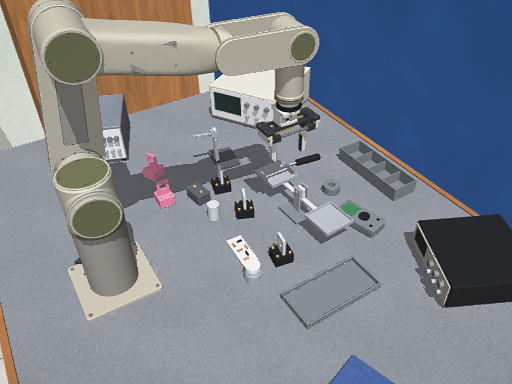

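View pics/0wrist.png

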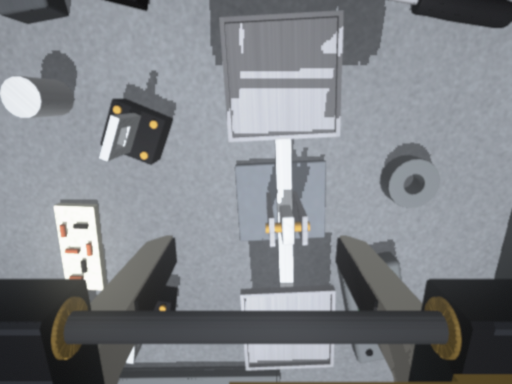

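Scene: black chokes at about (200,185), (266,206) and (315,220). The look-alikes are pink, at (345,180) and (397,200). In the side view the black ones are at (281,255), (244,210) and (221,187). So there are three chokes, plus a tray at (145,182), the balance at (213,240) and the stand at (365,250). The compartment box at the bottom isn't the tray.

```bash
cat > h.py <<'E'
from bench import monitor, imaging, job, nets, env
import cv2,numpy as np
from scipy.optimize import minimize
def proj(k,X):
    c=np.asarray(X,float)@k["R"].T+k["t"]; p=c@k["mtx"].T; return p[...,:2]/p[...,2:]
def onz(k,px,z):
    d=k["R"].T@np.linalg.solve(k["mtx"],[px[0],px[1],1.]); o=-k["R"].T@k["t"]
    return (o+d*(z-o[2])/d[2])[:2]
def tri(obs):  # list of (calib,pixel)
    A=[];b=[]
    for k,p in obs:
        d=k["R"].T@np.linalg.solve(k["mtx"],[p[0],p[1],1.]);d/=np.linalg.norm(d);o=-k["R"].T@k["t"]
        M=np.eye(3)-np.outer(d,d);A.append(M);b.append(M@o)
    return np.linalg.solve(sum(A),sum(b))
def box(x0,x1,y0,y1,z0,z1): return np.array([[x,y,z] for x in(x0,x1) for y in(y0,y1) for z in(z0,z1)])
CASE=box(-.03,.03,-.027,.027,0,.036); TAB=box(-.004,.004,-.021,.021,.036,.092)
EYE=[box(x,x,-.011,.011,.059,.081)[[0,1,3,2]] for x in (-.004,.004)]
def shot(c):
    k=imaging.get_calibration(c); im=imaging.camera(c); return k,im
def place(X,x,y,yaw,z=0):
    c,s=np.cos(yaw),np.sin(yaw); return X@np.array([[c,s,0],[-s,c,0],[0,0,1]])+[x,y,z]
def model(k,p,z,shape,tab=True):
    m=np.zeros(shape,np.uint8)
    f=lambda X:cv2.convexHull((proj(k,place(X,*p,z))*8).round().astype(np.int32))
    cv2.fillConvexPoly(m,f(CASE),1,shift=3)
    if tab: cv2.fillConvexPoly(m,f(TAB),0,shift=3)
    return m
def dark(im,t=45):
    return (im.max(2)<t).astype(np.uint8)
def fit(views,x,y,z=0,t=45,s=.03,yaws=None):
    """views: list of (calib,img); returns (x,y,yaw),score"""
    W=[]
    for k,im in views:
        c=proj(k,[x,y,z+.03]); r=int(round(.075*k["mtx"][0,0]/(k["R"]@[x,y,z]+k["t"])[2]))+4
        yy,xx=np.mgrid[:im.shape[0],:im.shape[1]]
        W.append((k,dark(im,t),(abs(xx-c[0])<r)&(abs(yy-c[1])<r)))
    def cost(p):
        v=0
        for k,d,w in W:
            m=model(k,p,z,d.shape)
            v-=((m&d)&w).sum()/max(1,((m|d)&w).sum())
        return v/len(W)
    best=None
    for yw in (np.arange(0,np.pi,np.pi/9) if yaws is None else yaws):
        S=np.array([[x,y,yw],[x+.012,y,yw],[x,y+.012,yw],[x,y,yw+.25]])
        r=minimize(cost,S[0],method="Nelder-Mead",options=dict(initial_simplex=S,xatol=2e-4,fatol=1e-4,maxiter=120))
        if best is None or r.fun<best.fun: best=r
    return best.x,-best.fun
def best(q,c,n=1):
    return [(d["pixel"],round(d["conf"],2)) for d in nets.place_of(q,c)][:n]
E
python3 - <<'E'
from h import *
ks,ims=shot("scene"); kd,imd=shot("side"); kw,imw=shot("wrist")
for q in ["balance","stand","peg_root","peg_tip","pan_left","pan_right","tray"]:
    a=best(q,"scene",2);b=best(q,"side",2)
    print(q,[(np.round(tri([(ks,p),(kd,r)]),3),c,e) for p,c in a for r,e in b])
P=[((200,188),(281,259)),((268,211),(244,214)),((315,225),(222,189))]
for a,b in P:
    X=tri([(ks,a),(kd,b)]); print(X.round(3))
    for v in ([(ks,ims)],[(kd,imd)],[(ks,ims),(kd,imd)]):
        p,sc=fit(v,*X[:2]); print("  ",p.round(3),round(sc,2))
for q,z in dict(multimeter=0,board=0,capacitor=0,solder_reel=0,driver=0,tip_jar=0,battery=0).items():
    print(q,[(np.round(onz(ks,p,z),3),c) for p,c in best(q,"scene",2)],[(np.round(onz(kd,p,z),3),c) for p,c in best(q,"side",2)])
E
```

```text
balance [(array([ 0.553, -0.067, -0.091]), 0.72, 0.66), (array([ 0.635, -0.035,  0.004]), 0.72, 0.61)]
stand [(array([ 0.514,  0.359, -0.007]), 0.72, 0.73), (array([0.451, 0.019, 0.18 ]), 0.5, 0.73)]
peg_root [(array([0.502, 0.243, 0.169]), 0.64, 0.53), (array([0.513, 0.358, 0.133]), 0.45, 0.53)]
peg_tip [(array([0.438, 0.38 , 0.138]), 0.45, 0.63)]
pan_left [(array([0.619, 0.098, 0.066]), 0.87, 0.88), (array([ 0.413, -0.01 , -0.221]), 0.87, 0.27)]
pan_right [(array([ 0.64 , -0.181,  0.063]), 0.73, 0.67), (array([ 0.609, -0.031,  0.039]), 0.22, 0.67)]
tray [(array([ 0.503, -0.37 , -0.003]), 0.79, 0.95), (array([ 0.485, -0.151,  0.18 ]), 0.79, 0.23), (array([ 0.646, -0.162, -0.303]), 0.6, 0.95), (array([ 0.6  ,  0.072, -0.024]), 0.6, 0.23)]
[ 0.454 -0.189 -0.001]
   [ 0.451 -0.188  3.177] 0.59
   [ 0.458 -0.187  2.984] 0.66
   [ 0.456 -0.188 -0.005] 0.62
[ 0.461  0.055 -0.007]
   [0.462 0.05  2.876] 0.72
   [0.465 0.05  2.717] 0.48
   [ 0.462  0.05  -0.266] 0.59
[ 0.46   0.211 -0.005]
   [0.457 0.208 3.058] 0.76
   [0.461 0.216 1.323] 0.59
   [ 0.458  0.208 -0.093] 0.66
multimeter [(array([ 0.767, -0.189]), 0.8)] [(array([ 0.763, -0.189]), 0.96), (array([ 0.501, -0.14 ]), 0.16)]
board [(array([ 0.348, -0.106]), 0.61)] [(array([ 0.363, -0.105]), 0.58)]
capacitor [(array([0.367, 0.079]), 0.66), (array([0.365, 0.198]), 0.43)] [(array([0.37 , 0.099]), 0.75)]
solder_reel [(array([ 0.788, -0.003]), 0.59)] [(array([ 0.788, -0.008]), 0.75), (array([0.518, 0.339]), 0.66)]
driver [(array([ 0.773, -0.187]), 0.7), (array([0.767, 0.183]), 0.64)] [(array([0.784, 0.186]), 0.66), (array([0.6 , 0.57]), 0.29)]
tip_jar [(array([0.389, 0.194]), 0.24)] [(array([ 0.344, -0.217]), 0.88)]
battery [(array([0.366, 0.192]), 0.92)] [(array([0.372, 0.203]), 0.95), (array([0.51 , 0.114]), 0.69)]
```

Call:
jog_arm(
  rows=[
    [1, -0.046, -0.017, 0, 0],
    [1, -0.046, -0.017, 0, 0],
    [1, -0.045, -0.016, 0, 0],
    [1, 0, 0, 0, -10],
    [1, 0, 0, 0, -10],
    [1, 0, 0, 0, -10],
    [1, 0, 0, 0, -10],
    [1, 0, 0, 0, -10],
    [1, 0, 0, 0, -10],
    [1, 0, 0, 0, -10],
  ],
  newtons=30,
)

```text
clock: 4.0
eef_pos: [0.463, 0.05, 0.2188]
orientation: [0.0, 0.817, 0.576, 0.0]
wrist_force: [-0.1, 0.1, -0.0]
width: 0.0926
```

```bash
cat >> h.py <<'E'
def tool():
    s=monitor.observe(); q=s["orientation"]; w,x,y,z=q
    ax=np.array([1-2*(y*y+z*z),2*(x*y+w*z)]); return s["eef_pos"],np.degrees(np.arctan2(ax[1],ax[0]))
def go(x,y,z=None,phi=None):
    """print move in current tool axes to target, and roll to target phi (deg, mod 180)"""
    p,f=tool(); a=np.radians(f); d=np.array([x,y])-p[:2]
    tx=d@[np.cos(a),np.sin(a)]; ty=d@[np.sin(a),-np.cos(a)]
    print("TCP",p.round(4),"phi",round(f,1),"dx dy dz mm",(1000*tx).round(1),(1000*ty).round(1),None if z is None else round(1000*(p[2]-z),1),"roll",None if phi is None else round(-((phi-f+90)%180-90),1))
E
python3 - <<'E'
from h import *
s=monitor.observe()
k,im=shot("wrist"); cv2.imwrite("pics/1w.png",im[:,:,::-1])
for t in (35,50,65):
    p,sc=fit([(k,im)],.462,.05,t=t); print(t,p.round(4),np.degrees(p[2]),sc)
print(best("choke_a","wrist",3)); print(best("choke_a_eye","wrist",3),proj(k,[p[0],p[1],.07]))
go(p[0],p[1],.056,np.degrees(p[2])+90)
for X in(CASE,TAB):
    cv2.polylines(im,[cv2.convexHull(proj(k,place(X,*p)).round().astype(np.int32))],1,(255,0,0))
cv2.imwrite("pics/1w.png",im[:,:,::-1])
E
```

```text
35 [0.462 0.05  0.   ] 0.0 -0.0
50 [0.462 0.05  0.   ] 0.0 -0.0
65 [0.4656 0.0494 2.7981] 160.31692718289088 0.1482739105829089
[([257.4, 173.1], 0.89), ([84.0, 224.7], 0.8), ([376.9, 123.9], 0.72)]
[([405.7, 132.2], 0.94)] [255.86764469 187.65207439]
TCP [0.463  0.05   0.2187] phi 69.8 dx dy dz mm 0.3 2.7 162.7 roll -0.5
```

View pics/1w.png

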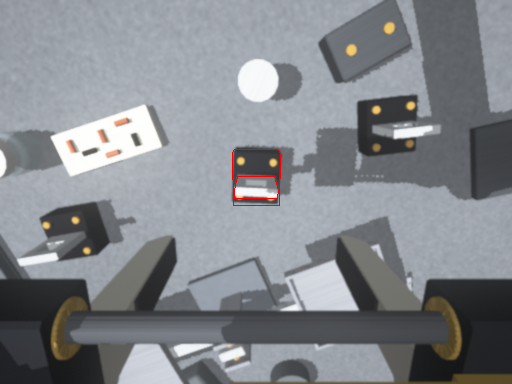

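The wrist view shows the middle choke at (257,175), and the model overlay fits it well. The other two are at (73,232) and (388,125). I'll refine with a better threshold, fitting all three.

```bash
python3 - <<'E'
from h import *
k,im=shot("wrist")
for t in (80,95):
  for g in ((.462,.05),(.456,-.188),(.458,.208)):
    p,sc=fit([(k,im)],*g,t=t); print(t,p.round(4),np.degrees(p[2]).round(1),sc)
    if g[1]==.05: go(p[0],p[1],.056,np.degrees(p[2])+90)
E
```

```text
80 [0.4642 0.0491 2.768 ] 158.6 0.675208913649025
TCP [0.463  0.05   0.2187] phi 69.8 dx dy dz mm -0.4 1.4 162.7 roll 1.2
80 [ 0.4557 -0.1881  2.9971] 171.7 0.4919254658385093
80 [0.4595 0.2085 2.9383] 168.4 0.7460898502495841
95 [0.4645 0.0492 2.7738] 158.9 0.7520798668885191
TCP [0.463  0.05   0.2187] phi 69.8 dx dy dz mm -0.3 1.7 162.7 roll 0.8
95 [ 0.4556 -0.1881  3.0212] 173.1 0.5117675312199808
95 [0.4598 0.2081 2.8873] 165.4 0.7825525040387722
```

Call:
jog_arm(
  rows=[
    [1, 0, 0.0015, 0.05, 1],
    [1, 0, 0, 0.05, 0],
    [1, 0, 0, 0.04, 0],
    [1, 0, 0, 0.023, 0],
    [1, 0, 0, 0, 0],
    [-1, 0, 0, 0, 0],
    [-1, 0, 0, 0, 0],
    [-1, 0, 0, 0, 0],
    [-1, 0, 0, 0, 0],
    [-1, 0, 0, 0, 0],
  ],
  newtons=30,
)

```text
clock: 5.45
eef_pos: [0.4645, 0.0495, 0.0558]
orientation: [0.0, 0.824, 0.566, 0.0]
wrist_force: [0.4, -0.6, 0.1]
width: 0.0477
```

Call:
jog_arm(
  rows=[
    [-1, 0, 0, 0, 0],
    [-1, 0, 0, 0, 0],
    [-1, 0, 0, -0.03, 0],
    [-1, 0, 0, -0.04, 0],
    [-1, 0, 0, -0.04, 0],
    [-1, 0, 0, -0.03, 0],
    [-1, 0, 0, 0, 0],
    [-1, 0, 0, 0, 0],
    [-1, 0, 0, 0, 0],
  ],
)

```text
clock: 6.58
eef_pos: [0.4631, 0.0495, 0.1933]
orientation: [-0.001, 0.824, 0.566, -0.002]
wrist_force: [-0.2, 0.5, -5.1]
width: 0.0418
```

```bash
python3 - <<'E'
from h import *
s=monitor.observe();print(s["width"],s["wrist_force"])
k,im=shot("wrist"); cv2.imwrite("pics/2w.png",im[:,:,::-1])
ks,ims=shot("scene"); kd,imd=shot("side")
for q in ["pan_left","pan_right","peg_root","peg_tip","tray","stand"]:
    a=best(q,"scene");b=best(q,"side")
    print(q,[(np.round(tri([(ks,p),(kd,r)]),3),c,e) for p,c in a for r,e in b])
go(.619,.098,.056+.075,75)
E
```

```text
0.041777175847419856 [-0.23251617  0.45355895 -5.12839111]
pan_left [(array([0.625, 0.097, 0.074]), 0.95, 0.96)]
pan_right [(array([ 0.631, -0.184,  0.067]), 0.6, 0.96)]
peg_root [(array([0.507, 0.363, 0.133]), 0.53, 0.63)]
peg_tip [(array([0.439, 0.386, 0.132]), 0.65, 0.66)]
tray [(array([ 0.506, -0.374, -0.005]), 0.62, 0.65)]
stand [(array([0.514, 0.363, 0.002]), 0.58, 0.95)]
TCP [0.4644 0.0495 0.1957] phi 69.0 dx dy dz mm 100.7 126.9 64.7 roll -6.0
```

Call:
jog_arm(
  rows=[
    [-1, 0.034, 0.042, 0, 0],
    [-1, 0.034, 0.043, 0, 0],
    [-1, 0.033, 0.042, 0, 0],
    [-1, 0, 0, 0, 0],
    [-1, 0, 0, 0.03, 0],
    [-1, 0, 0, 0.03, 0],
    [-1, 0, 0, 0, 0],
    [-1, 0, 0, 0, 0],
  ],
)

```text
clock: 8.32
eef_pos: [0.6195, 0.0982, 0.1372]
orientation: [0.0, 0.824, 0.566, 0.001]
wrist_force: [1.3, -0.4, -4.0]
width: 0.0418
```

```bash
python3 - <<'E'
from h import *
k,im=shot("scene");k2,im2=shot("side")
g=lambda i,x,y:cv2.resize(i[y:y+130,x:x+170],(400,306),interpolation=cv2.INTER_CUBIC)
cv2.imwrite("pics/3.png",np.hstack([g(im,150,160),g(im2,210,120)])[:,:,::-1]); go(.622,.098)
E
```

```text
TCP [0.6203 0.0983 0.1381] phi 69.0 dx dy dz mm 0.3 1.7 None roll None
```

View pics/3.png

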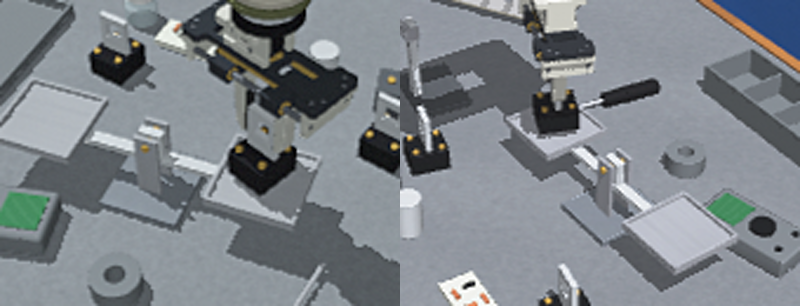

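The choke hovers centred over the left pan, with the beam level. Lowering.

Call:
jog_arm(
  rows=[
    [-1, 0, 0, 0.009, 0],
    [-1, 0, 0, 0.009, 0],
    [-1, 0, 0, 0.008, 0],
    [-1, 0, 0, 0, 0],
    [-1, 0, 0, 0, 0],
  ],
)

```text
clock: 9.05
eef_pos: [0.6202, 0.0992, 0.1116]
orientation: [0.0, 0.824, 0.567, 0.001]
wrist_force: [-4.0, 2.9, 8.3]
width: 0.0418
```

```bash
python3 - <<'E'
from h import *
s=monitor.observe();print(s["wrist_force"],s["eef_pos"],s["wrist_torque"])
E
```

```text
[-4.04782273  2.94162294  8.29310685] [0.62023146 0.09920186 0.11162646] [ 0.38231424  0.5112395  -0.03286363]
```

Call:
jog_arm(
  rows=[
    [-1, 0, 0, -0.003, 0],
    [-1, 0, 0, 0, 0],
    [0.4, 0, 0, 0, 0],
    [0.4, 0, 0, 0, 0],
    [0.4, 0, 0, 0, 0],
    [0.4, 0, 0, -0.02, 0],
    [0.4, 0, 0, -0.04, 0],
    [0.4, 0, 0, -0.05, 0],
  ],
)

```text
clock: 10.05
eef_pos: [0.6187, 0.0981, 0.2244]
orientation: [-0.0, 0.824, 0.566, -0.0]
wrist_force: [0.6, -0.3, 0.3]
width: 0.0651
```

```bash
python3 - <<'E'
from h import *
s=monitor.observe();print(s["wrist_force"],s["width"])
k,im=shot("scene");k2,im2=shot("side")
for t in (45,): 
  for v in ([(k,im)],[(k2,im2)]): print(fit(v,.4557,-.188,t=t))
go(.4557,-.188,.2,82)
E
```

```text
[ 0.6303186  -0.31239512  0.31300248] 0.06510720521683015
(array([ 0.45237867, -0.18723909,  0.03849366]), np.float64(0.7012578616352201))
(array([ 0.4572356 , -0.18810936,  3.0221776 ]), np.float64(0.6917293233082706))
TCP [0.623  0.0985 0.2324] phi 69.0 dx dy dz mm -327.4 -53.5 32.4 roll -13.0
```

Call:
jog_arm(
  rows=[
    [1, -0.055, -0.009, 0, 0],
    [1, -0.055, -0.009, 0, 0],
    [1, -0.055, -0.009, 0, 0],
    [1, -0.054, -0.009, 0, 0],
    [1, -0.054, -0.009, 0, 0],
    [1, -0.054, -0.009, 0.02, 0],
    [1, 0, 0, 0, -7],
    [1, 0, 0, 0, -7],
    [1, 0, 0, 0, 0],
  ],
)

```text
clock: 11.28
eef_pos: [0.4518, -0.1881, 0.2038]
orientation: [0.001, 0.749, 0.662, 0.0]
wrist_force: [-0.7, 0.7, -0.3]
width: 0.0929
```

```bash
python3 - <<'E'
from h import *
k,im=shot("wrist");
for t in (80,95):
  p,sc=fit([(k,im)],.456,-.188,t=t); print(t,p.round(4),np.degrees(p[2]).round(1),sc)
  go(p[0],p[1],.056,np.degrees(p[2])+90)
print([proj(k,[p[0],p[1],z]).round() for z in (0,.07)], best("choke_a","wrist",3),best("choke_a_eye","wrist",3))
for X in(CASE,TAB):
    cv2.polylines(im,[cv2.convexHull(proj(k,place(X,*p)).round().astype(np.int32))],1,(255,0,0))
cv2.imwrite("pics/4w.png",im[:,:,::-1])
E
```

```text
80 [ 0.4563 -0.1878 -0.1395] -8.0 0.7040762308099524
TCP [ 0.4519 -0.1879  0.2037] phi 82.8 dx dy dz mm 0.6 4.4 147.7 roll 0.8
95 [ 0.4564 -0.1872 -0.1701] -9.7 0.7813319349764027
TCP [ 0.4519 -0.1879  0.2037] phi 82.8 dx dy dz mm 1.2 4.5 147.7 roll 2.6
[array([257., 177.]), array([257., 193.])] [([255.4, 174.8], 0.98)] [([258.8, 196.2], 0.59)]
```

Call:
jog_arm(
  rows=[
    [1, 0.001, 0.0045, 0.05, 1],
    [1, 0, 0, 0.05, 0],
    [1, 0, 0, 0.035, 0],
    [1, 0, 0, 0.013, 0],
    [1, 0, 0, 0, 0],
    [-1, 0, 0, 0, 0],
    [-1, 0, 0, 0, 0],
    [-1, 0, 0, 0, 0],
    [-1, 0, 0, 0, 0],
    [-1, 0, 0, 0, 0],
  ],
  newtons=30,
)

```text
clock: 12.68
eef_pos: [0.4562, -0.1872, 0.0547]
orientation: [0.0, 0.755, 0.656, 0.0]
wrist_force: [-0.1, -0.1, -0.3]
width: 0.0475
```

Call:
jog_arm(
  rows=[
    [-1, 0, 0, 0, 0],
    [-1, 0, 0, 0, 0],
    [-1, 0, 0, -0.04, 0],
    [-1, 0, 0, -0.05, 0],
    [-1, 0, 0, -0.05, 0],
    [-1, 0, 0, -0.02, 0],
    [-1, 0, 0, 0, 0],
    [-1, 0, 0, 0, 0],
    [-1, 0, 0, 0, 0],
  ],
)

```text
clock: 13.8
eef_pos: [0.4552, -0.1867, 0.2126]
orientation: [-0.002, 0.755, 0.656, -0.001]
wrist_force: [0.2, 0.3, -1.2]
width: 0.0419
```

```bash
python3 - <<'E'
from h import *
s=monitor.observe();print(s["width"],s["wrist_force"])
ks,ims=shot("scene"); kd,imd=shot("side")
for q in ["pan_left","pan_right"]:
    a=best(q,"scene",2);b=best(q,"side",2)
    print(q,[(np.round(tri([(ks,p),(kd,r)]),3),c,e) for p,c in a for r,e in b])
go(.633,-.182,.2,82)
g=lambda i,x,y:cv2.resize(i[y:y+130,x:x+170],(400,306),interpolation=cv2.INTER_CUBIC)
cv2.imwrite("pics/5.png",np.hstack([g(ims,150,160),g(imd,210,120)])[:,:,::-1])
E
```

```text
0.04188711644483788 [ 0.23335328  0.33279318 -1.15061852]
pan_left [(array([0.625, 0.096, 0.054]), 0.93, 0.89), (array([ 0.621,  0.032, -0.016]), 0.93, 0.49)]
pan_right [(array([ 0.636, -0.186,  0.08 ]), 0.63, 0.79), (array([0.638, 0.148, 0.051]), 0.25, 0.79)]
TCP [ 0.456  -0.1871  0.2143] phi 82.0 dx dy dz mm 29.7 174.5 14.3 roll -0.0
```

View pics/5.png

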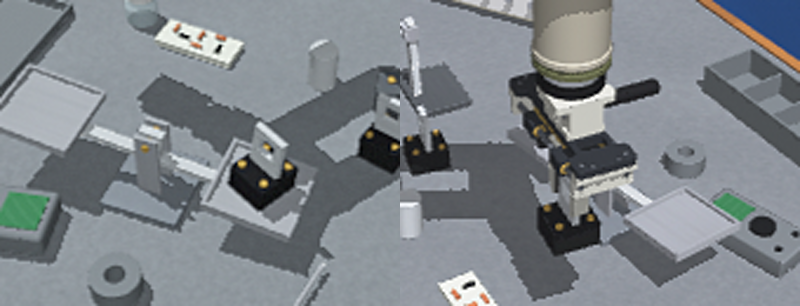

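The left choke stands on its pan, which is down. The right pan is raised.

Call:
jog_arm(
  rows=[
    [-1, 0.008, 0.044, 0, 0],
    [-1, 0.008, 0.044, 0, 0],
    [-1, 0.007, 0.044, 0, 0],
    [-1, 0.007, 0.043, 0, 0],
    [-1, 0, 0, 0.03, 0],
    [-1, 0, 0, 0.028, 0],
    [-1, 0, 0, 0.008, 0],
    [-1, 0, 0, 0, 0],
    [-1, 0, 0, 0, 0],
  ],
)

```text
clock: 15.22
eef_pos: [0.6345, -0.1823, 0.1506]
orientation: [0.001, 0.755, 0.656, 0.001]
wrist_force: [1.1, 0.4, -1.6]
width: 0.0419
```

```bash
python3 - <<'E'
from h import *
s=monitor.observe();print(s["wrist_force"],s["eef_pos"],s["wrist_torque"])
E
```

```text
[ 1.0792165   0.41361703 -1.6009077 ] [ 0.63448531 -0.18225794  0.15057299] [ 0.07016132 -0.0695457  -0.0177669 ]
```

Call:
jog_arm(
  rows=[
    [-1, 0, 0, 0.003, 0],
    [-1, 0, 0, 0.003, 0],
    [-1, 0, 0, 0, 0],
    [-1, 0, 0, 0, 0],
  ],
)

```text
clock: 15.72
eef_pos: [0.6341, -0.1821, 0.1434]
orientation: [0.001, 0.755, 0.656, 0.0]
wrist_force: [0.4, -1.4, 1.5]
width: 0.0415
```

```bash
python3 - <<'E'
from h import *
s=monitor.observe();print(s["wrist_force"],s["eef_pos"],s["wrist_torque"])
E
```

```text
[ 0.38407897 -1.44765656  1.51964397] [ 0.6341459  -0.1821067   0.14337005] [-0.19350775 -0.40599629  0.02219974]
```

Contact made. Release, rise and let it settle.

Call:
jog_arm(
  rows=[
    [0.4, 0, 0, 0, 0],
    [0.4, 0, 0, 0, 0],
    [0.4, 0, 0, 0, 0],
    [0.4, 0, 0, -0.02, 0],
    [0.4, 0, 0, -0.04, 0],
    [0.4, 0, 0, -0.03, 0],
    [0.4, 0, 0, 0, 0],
    [0.4, 0, 0, 0, 0],
    [0.4, 0, 0, 0, 0],
    [0.4, 0, 0, 0, 0],
  ],
)

```text
clock: 16.98
eef_pos: [0.633, -0.1817, 0.2313]
orientation: [-0.001, 0.755, 0.656, -0.001]
wrist_force: [0.2, 0.6, -0.6]
width: 0.065
```

Call:
jog_arm(
  rows=[
    [0.4, 0, 0, 0, 0],
    [0.4, 0, 0, 0, 0],
    [0.4, 0, 0, 0, 0],
    [0.4, 0, 0, 0, 0],
    [0.4, 0, 0, 0, 0],
    [0.4, 0, 0, 0, 0],
    [0.4, 0, 0, 0, 0],
    [0.4, 0, 0, 0, 0],
  ],
)

```text
clock: 17.98
eef_pos: [0.6336, -0.1818, 0.2326]
orientation: [-0.0, 0.755, 0.656, -0.0]
wrist_force: [-0.3, 0.6, 0.4]
width: 0.065
```

```bash
python3 - <<'E'
from h import *
ks,ims=shot("scene"); kd,imd=shot("side")
for q in ["pan_left","pan_right"]:
    a=best(q,"scene",2);b=best(q,"side",2)
    print(q,[(np.round(tri([(ks,p),(kd,r)]),3),c,e) for p,c in a for r,e in b])
g=lambda i,x,y:cv2.resize(i[y:y+130,x:x+170],(400,306),interpolation=cv2.INTER_CUBIC)
cv2.imwrite("pics/6.png",np.hstack([g(ims,130,150),g(imd,210,120)])[:,:,::-1])
kw,im=shot("wrist")
for t in (80,95):
  p,sc=fit([(kw,im)],.634,-.182,z=.085,t=t); print(t,p.round(4),np.degrees(p[2]).round(1),sc)
go(p[0],p[1])
E
```

```text
pan_left [(array([0.699, 0.035, 0.058]), 0.61, 0.71), (array([0.621, 0.101, 0.052]), 0.61, 0.68)]
pan_right [(array([ 0.641, -0.186,  0.085]), 0.61, 0.7), (array([ 0.602, -0.153,  0.089]), 0.61, 0.47)]
80 [ 0.6346 -0.1774 -0.1366] -7.8 0.5475979958738579
95 [ 0.6344 -0.178   2.9953] 171.6 0.5482978134514254
TCP [ 0.6336 -0.1818  0.2326] phi 82.0 dx dy dz mm 3.9 0.2 None roll None
```

View pics/6.png

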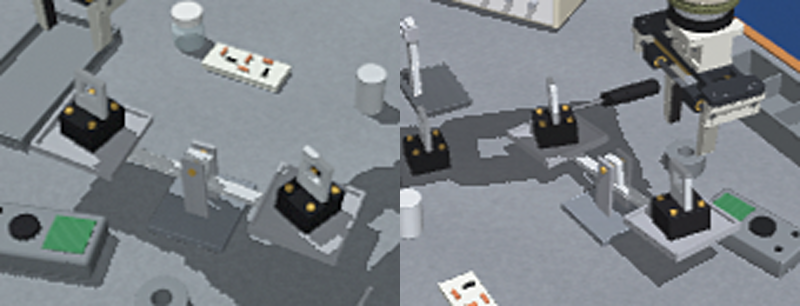

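Left pan is down at its stop, so the left choke wins. Taking the right one off, heading for the tray.

Call:
jog_arm(
  rows=[
    [1, 0.006, 0, 0.02, 0],
    [1, 0, 0, 0.035, 0],
    [1, 0, 0, 0.03, 0],
    [1, 0, 0, 0.004, 0],
    [1, 0, 0, 0, 0],
    [-1, 0, 0, 0, 0],
    [-1, 0, 0, 0, 0],
    [-1, 0, 0, 0, 0],
    [-1, 0, 0, 0, 0],
    [-1, 0, 0, 0, 0],
  ],
  newtons=30,
)

```text
clock: 19.58
eef_pos: [0.6345, -0.1759, 0.1437]
orientation: [-0.0, 0.755, 0.656, 0.0]
wrist_force: [-0.1, 0.4, 0.6]
width: 0.0477
```

Call:
jog_arm(
  rows=[
    [-1, 0, 0, 0, 0],
    [-1, 0, 0, -0.02, 0],
    [-1, 0, 0, -0.04, 0],
    [-1, 0, 0, -0.04, 0],
    [-1, 0, 0, -0.01, 0],
    [-1, 0, 0, 0, 0],
  ],
)

```text
clock: 20.32
eef_pos: [0.6348, -0.176, 0.2542]
orientation: [0.001, 0.755, 0.656, 0.0]
wrist_force: [-0.1, 0.0, -1.3]
width: 0.0424
```

```bash
python3 - <<'E'
from h import *
s=monitor.observe();print(s["width"],s["wrist_force"])
ks,ims=shot("scene"); kd,imd=shot("side")
for q in ["tray"]:
    for c in ("scene","side"): print(best(q,c,2),[(d["box"],d["conf"]) for d in nets.search_frame(q,c)][:2])
g=lambda i,x,y:cv2.resize(i[y:y+130,x:x+170],(400,306),interpolation=cv2.INTER_CUBIC)
cv2.imwrite("pics/7.png",np.hstack([g(ims,70,120),g(imd,250,220)])[:,:,::-1])
go(.505,-.37,.2,90)
E
```

```text
0.042440699711503105 [-0.10631249  0.02144989 -1.34958739]
[([146.2, 182.9], 0.62)] [([105.0, 155.6, 73.2, 59.2], 0.68), ([247.7, 211.6, 27.7, 36.2], 0.56)]
[([332.4, 292.4], 0.68)] [([279.5, 259.2, 102.9, 68.0], 0.55)]
TCP [ 0.6337 -0.1756  0.2517] phi 82.0 dx dy dz mm -210.4 -100.4 51.7 roll -8.0
```

View pics/7.png

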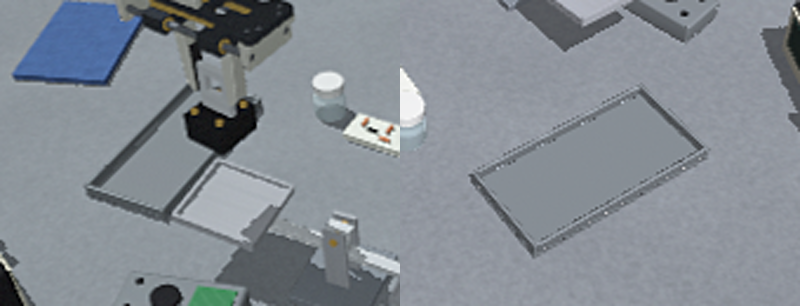

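The tray rim corners are clear in the side crop. Computing its pose from them.

```bash
python3 - <<'E'
from h import *
k=imaging.get_calibration("side")
C=np.array([onz(k,(250+x/2.353,220+y/2.353),.02) for x,y in((70,178),(135,255),(309,150),(240,85))])
print(C.round(3),C.mean(0)); 
for i,j in((0,3),(1,2),(0,1),(3,2)): d=C[j]-C[i]; print(np.linalg.norm(d).round(3),np.degrees(np.arctan2(d[1],d[0])).round(1))
E
```

```text
[[ 0.367 -0.318]
 [ 0.37  -0.443]
 [ 0.632 -0.434]
 [ 0.63  -0.309]] [ 0.50001003 -0.37589318]
0.263 1.9
0.262 2.1
0.126 -88.5
0.125 -89.0
```

Call:
jog_arm(
  rows=[
    [-1, -0.051, -0.01, 0, 0],
    [-1, -0.051, -0.01, 0, 0],
    [-1, -0.051, -0.01, 0, 0],
    [-1, -0.05, -0.009, 0, 0],
    [-1, 0, 0, 0.03, -10],
    [-1, 0, 0, 0.05, 0],
    [-1, 0, 0, 0.05, 0],
    [-1, 0, 0, 0.04, 0],
    [-1, 0, 0, 0, 0],
    [-1, 0, 0, 0, 0],
  ],
)

```text
clock: 21.88
eef_pos: [0.5683, -0.372, 0.0853]
orientation: [0.001, 0.695, 0.719, 0.0]
wrist_force: [0.2, -0.0, -0.6]
width: 0.0414
```

```bash
python3 - <<'E'
from h import *
s=monitor.observe();print(s["wrist_force"]); go(.567,-.371,.061,92)
E
```

```text
[ 0.17327363 -0.01587075 -0.62077862]
TCP [ 0.5683 -0.372   0.0853] phi 92.0 dx dy dz mm 1.1 -1.2 24.3 roll 0.0
```

Call:
jog_arm(
  rows=[
    [-1, 0.001, -0.001, 0.012, 0],
    [-1, 0, 0, 0.008, 0],
    [-1, 0, 0, 0.004, 0],
    [-1, 0, 0, 0.001, 0],
    [-1, 0, 0, 0, 0],
    [0.4, 0, 0, 0, 0],
    [0.4, 0, 0, 0, 0],
    [0.4, 0, 0, 0, 0],
    [0.4, 0, 0, -0.05, 0],
    [0.4, 0, 0, -0.06, 0],
  ],
)

```text
clock: 23.12
eef_pos: [0.5652, -0.3696, 0.1673]
orientation: [-0.002, 0.695, 0.719, -0.0]
wrist_force: [1.0, -0.4, 1.3]
width: 0.0655
```

Call:
jog_arm(
  rows=[
    [1, 0, 0, -0.04, 0],
    [1, 0.06, 0, 0, 0],
    [1, 0.06, 0, 0, 0],
    [1, 0.06, 0, 0, 0],
    [1, 0.06, 0, 0, 0],
    [1, 0.06, -0.02, 0, 0],
    [1, 0.06, -0.02, 0, 0],
    [1, 0.06, -0.02, 0, 0],
    [1, 0.06, -0.03, 0, 0],
    [1, 0.05, -0.03, 0, 0],
  ],
)

```text
clock: 24.38
eef_pos: [0.4298, 0.1505, 0.2085]
orientation: [-0.0, 0.695, 0.719, 0.0]
wrist_force: [0.4, 1.5, 0.3]
width: 0.0929
```

```bash
python3 - <<'E'
from h import *
ks,ims=shot("scene"); kd,imd=shot("side")
for v in ([(ks,ims)],[(kd,imd)]): print(fit(v,.567,-.371,z=.005),fit(v,.459,.208))
go(.459,.208,.2,78)
E
```

```text
(array([ 0.56652409, -0.37167126,  3.331531  ]), np.float64(0.7428571428571429)) (array([ 0.45655706,  0.20756738, -0.12700186]), np.float64(0.7631578947368421))
(array([ 0.56930399, -0.37109242,  3.29195625]), np.float64(0.7192575406032483)) (array([0.46133401, 0.21565838, 1.31315024]), np.float64(0.6704980842911877))
TCP [0.4284 0.1529 0.2085] phi 92.3 dx dy dz mm 53.8 32.8 8.5 roll 14.3
```

Call:
jog_arm(
  rows=[
    [1, 0.027, 0.017, 0, 0],
    [1, 0.027, 0.016, 0, 0],
    [1, 0, 0, 0, 8],
    [1, 0, 0, 0, 7],
    [1, 0, 0, 0, 0],
    [1, 0, 0, 0, 0],
  ],
)

```text
clock: 25.22
eef_pos: [0.4624, 0.2036, 0.2085]
orientation: [0.0, 0.782, 0.623, -0.0]
wrist_force: [-0.5, 0.0, 0.1]
width: 0.0928
```

```bash
python3 - <<'E'
from h import *
k,im=shot("wrist");
for t in (65,80,95):
  p,sc=fit([(k,im)],.459,.208,t=t); print(t,p.round(4),np.degrees(p[2]).round(1),sc)
  go(p[0],p[1],.056,np.degrees(p[2])+90)
print([proj(k,[p[0],p[1],z]).round() for z in (0,.07)], best("choke_a","wrist",3),best("choke_a_eye","wrist",3))
E
```

```text
65 [0.461  0.2079 2.9032] 166.3 0.1871345029239766
TCP [0.4623 0.2036 0.2086] phi 77.1 dx dy dz mm 3.8 -2.2 152.6 roll 0.8
80 [ 0.4595  0.2072 -0.2253] -12.9 0.6812134113890367
TCP [0.4623 0.2036 0.2086] phi 77.1 dx dy dz mm 2.8 -3.5 152.6 roll 0.0
95 [ 0.4597  0.2077 -0.2182] -12.5 0.7416317991631799
TCP [0.4623 0.2036 0.2086] phi 77.1 dx dy dz mm 3.4 -3.5 152.6 roll -0.4
[array([258., 170.]), array([259., 184.])] [([260.5, 169.6], 0.81), ([222.8, 334.0], 0.66)] [([260.0, 185.8], 0.82)]
```

Call:
jog_arm(
  rows=[
    [1, 0.003, -0.0035, 0.05, 0],
    [1, 0, 0, 0.05, 0],
    [1, 0, 0, 0.035, 0],
    [1, 0, 0, 0.017, 0],
    [1, 0, 0, 0, 0],
    [-1, 0, 0, 0, 0],
    [-1, 0, 0, 0, 0],
    [-1, 0, 0, 0, 0],
    [-1, 0, 0, 0, 0],
    [-1, 0, 0, 0, 0],
  ],
  newtons=30,
)

```text
clock: 26.62
eef_pos: [0.4595, 0.2077, 0.0567]
orientation: [0.0, 0.783, 0.623, 0.0]
wrist_force: [-0.2, 0.2, -0.2]
width: 0.0478
```

Call:
jog_arm(
  rows=[
    [-1, 0, 0, 0, 0],
    [-1, 0, 0, 0, 0],
    [-1, 0, 0, -0.05, 0],
    [-1, 0, 0, -0.06, 0],
    [-1, 0, 0, -0.05, 0],
    [-1, 0, 0, -0.03, 0],
    [-1, 0, 0, 0, 0],
    [-1, 0, 0, 0, 0],
    [-1, 0, 0, 0, 0],
  ],
)

```text
clock: 27.75
eef_pos: [0.4583, 0.2073, 0.2441]
orientation: [-0.001, 0.783, 0.622, -0.002]
wrist_force: [-0.5, 0.3, -1.8]
width: 0.0417
```

```bash
python3 - <<'E'
from h import *
s=monitor.observe();print(s["width"],s["wrist_force"])
go(.6345,-.182,.25,82)
E
```

```text
0.04171579739849413 [-0.53224925  0.2554612  -1.77436123]
TCP [0.4583 0.2073 0.2441] phi 77.0 dx dy dz mm -339.7 259.2 -5.9 roll -5.0
```

Call:
jog_arm(
  rows=[
    [-1, -0.043, 0.032, 0, 0],
    [-1, -0.043, 0.032, 0, 0],
    [-1, -0.043, 0.032, 0, 0],
    [-1, -0.042, 0.033, 0, 0],
    [-1, -0.042, 0.033, 0, 0],
    [-1, -0.042, 0.033, 0, 0],
    [-1, -0.042, 0.032, 0, 0],
    [-1, -0.042, 0.032, 0, 0],
    [-1, 0, 0, 0.03, 0],
    [-1, 0, 0, 0.03, 0],
  ],
)

```text
clock: 29.0
eef_pos: [0.6349, -0.1817, 0.1836]
orientation: [-0.001, 0.783, 0.622, -0.001]
wrist_force: [0.3, 0.6, -3.3]
width: 0.042
```

```bash
python3 - <<'E'
from h import *
kd,imd=shot("side"); ks,ims=shot("scene")
go(.6345,-.182,.150)
for q in ["pan_right"]:
    a=best(q,"scene",1);b=best(q,"side",1)
    print(q,[(np.round(tri([(ks,p),(kd,r)]),3),c,e) for p,c in a for r,e in b])
E
```

```text
TCP [ 0.6322 -0.18    0.1797] phi 77.0 dx dy dz mm -1.5 2.7 29.7 roll None
pan_right [(array([ 0.642, -0.183,  0.086]), 0.61, 0.88)]
```

Call:
jog_arm(
  rows=[
    [-1, -0.001, 0.003, 0.015, 0],
    [-1, 0, 0, 0.013, 0],
    [-1, 0, 0, 0.005, 0],
    [-1, 0, 0, 0.003, 0],
    [-1, 0, 0, 0, 0],
    [-1, 0, 0, 0, 0],
  ],
)

```text
clock: 29.95
eef_pos: [0.6386, -0.1826, 0.1512]
orientation: [0.0, 0.783, 0.623, 0.0]
wrist_force: [0.0, 1.2, -0.9]
width: 0.0417
```

```bash
python3 - <<'E'
from h import *
s=monitor.observe();print(s["wrist_force"],s["eef_pos"],s["wrist_torque"])
E
```

```text
[ 0.00502584  1.2431299  -0.89148151] [ 0.63855303 -0.1826386   0.15120371] [ 0.09268436 -0.07248807  0.0564906 ]
```

Call:
jog_arm(
  rows=[
    [-1, 0, 0, 0.003, 0],
    [-1, 0, 0, 0.003, 0],
    [-1, 0, 0, 0, 0],
    [-1, 0, 0, 0, 0],
    [-1, 0, 0, 0, 0],
  ],
)

```text
clock: 30.58
eef_pos: [0.6385, -0.1827, 0.1451]
orientation: [0.0, 0.783, 0.623, 0.0]
wrist_force: [0.7, -1.4, 1.8]
width: 0.042
```

```bash
python3 - <<'E'
from h import *
s=monitor.observe();print(s["wrist_force"],s["eef_pos"],s["wrist_torque"])
E
```

```text
[ 0.72588635 -1.35636215  1.7743075 ] [ 0.63854588 -0.18269552  0.14506501] [-0.09518733 -0.26838984  0.00971621]
```

Call:
jog_arm(
  rows=[
    [0.4, 0, 0, 0, 0],
    [0.4, 0, 0, 0, 0],
    [0.4, 0, 0, 0, 0],
    [0.4, 0, 0, -0.02, 0],
    [0.4, 0, 0, -0.04, 0],
    [0.4, 0, 0, -0.03, 0],
    [0.4, 0, 0, 0, 0],
    [0.4, 0, 0, 0, 0],
    [0.4, 0, 0, 0, 0],
    [0.4, 0, 0, 0, 0],
  ],
)

```text
clock: 31.82
eef_pos: [0.6377, -0.1823, 0.2333]
orientation: [-0.001, 0.783, 0.623, -0.001]
wrist_force: [0.6, 0.1, 0.4]
width: 0.0651
```

Call:
jog_arm(
  rows=[
    [0.4, 0, 0, 0, 0],
    [0.4, 0, 0, 0, 0],
    [0.4, 0, 0, 0, 0],
    [0.4, 0, 0, 0, 0],
    [0.4, 0, 0, 0, 0],
    [0.4, 0, 0, 0, 0],
    [0.4, 0, 0, 0, 0],
    [0.4, 0, 0, 0, 0],
    [0.4, 0, 0, 0, 0],
    [0.4, 0, 0, 0, 0],
  ],
)

```text
clock: 33.08
eef_pos: [0.6383, -0.1826, 0.2346]
orientation: [-0.0, 0.783, 0.623, -0.0]
wrist_force: [0.1, 0.3, 0.1]
width: 0.0647
```

```bash
python3 - <<'E'
from h import *
ks,ims=shot("scene"); kd,imd=shot("side")
for q in ["pan_left","pan_right"]:
    a=best(q,"scene",2);b=best(q,"side",2)
    print(q,[(np.round(tri([(ks,p),(kd,r)]),3),c,e) for p,c in a for r,e in b])
cv2.imwrite("pics/8.png",np.hstack([ims[110:310,90:460],imd[110:310,140:510]])[:,:,::-1])
go(.6345,-.176,.144)
E
```

```text
pan_left [(array([0.622, 0.099, 0.058]), 0.84, 0.75), (array([0.631, 0.101, 0.067]), 0.84, 0.18)]
pan_right [(array([ 0.636, -0.181,  0.085]), 0.85, 0.86), (array([0.565, 0.002, 0.25 ]), 0.85, 0.39), (array([ 0.67 ,  0.021, -0.023]), 0.5, 0.86), (array([0.576, 0.21 , 0.135]), 0.5, 0.39)]
TCP [ 0.6383 -0.1826  0.2346] phi 77.0 dx dy dz mm 5.5 -5.1 90.6 roll None
```

View pics/8.png

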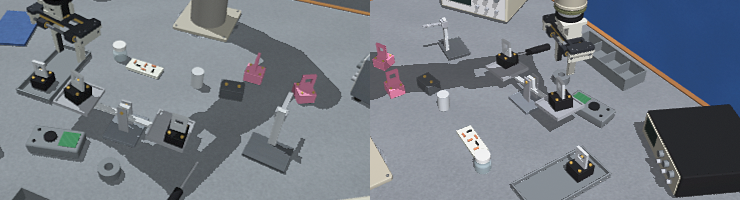

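Left pan is down again (left 58 mm, right 85 mm), so the left choke is the cored one. Moving the right one to the tray.

Call:
jog_arm(
  rows=[
    [1, 0.006, 0, 0.02, 0],
    [1, 0, 0, 0.035, 0],
    [1, 0, 0, 0.03, 0],
    [1, 0, 0, 0.005, 0],
    [1, 0, 0, 0, 0],
    [-1, 0, 0, 0, 0],
    [-1, 0, 0, 0, 0],
    [-1, 0, 0, 0, 0],
    [-1, 0, 0, 0, 0],
    [-1, 0, 0, 0, 0],
  ],
  newtons=30,
)

```text
clock: 34.62
eef_pos: [0.6397, -0.1767, 0.1447]
orientation: [-0.0, 0.783, 0.623, 0.0]
wrist_force: [0.1, 0.2, 1.9]
width: 0.0476
```

Call:
jog_arm(
  rows=[
    [-1, 0, 0, 0, 0],
    [-1, 0, 0, -0.02, 0],
    [-1, 0, 0, -0.04, 0],
    [-1, 0, 0, -0.04, 0],
    [-1, 0, 0, -0.01, 0],
    [-1, 0, 0, 0, 0],
  ],
)

```text
clock: 35.38
eef_pos: [0.6399, -0.1768, 0.2551]
orientation: [0.001, 0.783, 0.623, 0.0]
wrist_force: [-0.2, -0.4, -1.9]
width: 0.0431
```

```bash
python3 - <<'E'
from h import *
s=monitor.observe();print(s["width"],s["wrist_force"])
go(.437,-.375,.085,92)
E
```

```text
0.043060571043305275 [-0.17602448 -0.364933   -1.90186277]
TCP [ 0.6399 -0.1768  0.2551] phi 77.0 dx dy dz mm -238.7 -153.1 170.1 roll -15.0
```

Call:
jog_arm(
  rows=[
    [-1, -0.048, -0.031, 0, 0],
    [-1, -0.048, -0.031, 0, 0],
    [-1, -0.048, -0.031, 0, 0],
    [-1, -0.048, -0.03, 0, 0],
    [-1, -0.047, -0.03, 0, 0],
    [-1, 0, 0, 0.02, -8],
    [-1, 0, 0, 0.05, -7],
    [-1, 0, 0, 0.05, 0],
    [-1, 0, 0, 0.05, 0],
    [-1, 0, 0, 0, 0],
  ],
)

```text
clock: 36.62
eef_pos: [0.4325, -0.3709, 0.0775]
orientation: [-0.007, 0.695, 0.719, 0.0]
wrist_force: [-0.5, 0.5, -2.2]
width: 0.0416
```

```bash
python3 - <<'E'
from h import *
s=monitor.observe();print(s["width"],s["wrist_force"])
go(.437,-.375,.061,92)
E
```

```text
0.0415742495636575 [-0.4913293   0.48577087 -2.24895334]
TCP [ 0.4325 -0.3709  0.0775] phi 92.0 dx dy dz mm -4.3 4.3 16.5 roll -0.0
```

Call:
jog_arm(
  rows=[
    [-1, 0, 0, 0, 0],
    [-1, 0, 0, 0, 0],
    [-1, 0, 0, 0.008, 0],
    [-1, 0, 0, 0.005, 0],
  ],
)

```text
clock: 37.12
eef_pos: [0.437, -0.3754, 0.0719]
orientation: [0.001, 0.695, 0.719, -0.0]
wrist_force: [0.2, 0.0, -1.8]
width: 0.0419
```

```bash
python3 - <<'E'
from h import *
s=monitor.observe();print(s["width"],s["wrist_force"])
go(.437,-.375,.061,92)
E
```

```text
0.041881579382489195 [ 0.16369167  0.01155384 -1.81092382]
TCP [ 0.437  -0.3754  0.0719] phi 92.0 dx dy dz mm 0.4 -0.0 10.9 roll 0.0
```

Call:
jog_arm(
  rows=[
    [-1, 0, 0, 0.006, 0],
    [-1, 0, 0, 0.004, 0],
    [-1, 0, 0, 0.001, 0],
    [-1, 0, 0, 0, 0],
    [0.4, 0, 0, 0, 0],
    [0.4, 0, 0, 0, 0],
    [0.4, 0, 0, 0, 0],
    [0.4, 0, 0, -0.05, 0],
    [0.4, 0, 0, -0.06, 0],
    [1, 0, 0, -0.06, 0],
  ],
)

```text
clock: 38.38
eef_pos: [0.4363, -0.3749, 0.2318]
orientation: [-0.001, 0.695, 0.719, -0.0]
wrist_force: [2.0, -1.2, -0.8]
width: 0.0711
```

Call:
jog_arm(
  rows=[
    [1, 0.052, 0.022, 0, 0],
    [1, 0.052, 0.022, 0, 0],
    [1, 0.052, 0.022, 0, 0],
    [1, 0.052, 0.022, 0, 0],
    [1, 0.052, 0.022, 0, 0],
    [1, 0.052, 0.022, 0, 0],
    [1, 0.052, 0.022, 0, 0],
    [1, 0.052, 0.022, 0, 0],
    [1, 0.052, 0.021, 0, 7],
    [1, 0, 0, 0, 7],
  ],
)

```text
clock: 39.62
eef_pos: [0.6175, 0.1034, 0.2295]
orientation: [-0.001, 0.777, 0.629, -0.0]
wrist_force: [0.6, -1.1, 0.3]
width: 0.0932
```

```bash
python3 - <<'E'
from h import *
ks,ims=shot("scene"); kd,imd=shot("side")
for v in ([(ks,ims)],[(kd,imd)]): print(fit(v,.567,-.371,z=.005),fit(v,.437,-.375,z=.005))
k,im=shot("wrist")
for t in (80,95):
  p,sc=fit([(k,im)],.622,.098,z=.053,t=t); print(t,p.round(4),np.degrees(p[2]).round(1),sc)
  go(p[0],p[1],.109,np.degrees(p[2])+90)
print(best("choke_a_eye","wrist",2),proj(k,[.621,.0985,.12]))
go(.621,.0985,.109,69)
for q in ["peg_root","peg_tip","stand"]:
    a=best(q,"scene",2);b=best(q,"side",2)
    print(q,[(np.round(tri([(ks,p),(kd,r)]),3),c,e) for p,c in a for r,e in b])
g=lambda i,x,y:cv2.resize(i[y:y+105,x:x+140],(400,300),interpolation=cv2.INTER_CUBIC)
cv2.imwrite("pics/9.png",np.hstack([g(ims,310,180),g(imd,160,100)])[:,:,::-1])
E
```

```text
(array([ 0.56622308, -0.37322063,  3.12279517]), np.float64(0.4934579439252336)) (array([ 0.43850883, -0.37642134,  0.12859463]), np.float64(0.6774193548387096))
(array([ 0.56925417, -0.37113002,  0.1487008 ]), np.float64(0.5952380952380952)) (array([ 0.44207531, -0.37396527,  0.0570934 ]), np.float64(0.5981818181818181))
80 [0.6421 0.1257 3.2866] 188.3 0.7091179385530227
TCP [0.6171 0.0996 0.23  ] phi 78.2 dx dy dz mm 30.7 19.1 121.0 roll -20.2
95 [0.6422 0.1257 0.1329] 7.6 0.7487781036168133
TCP [0.6171 0.0996 0.23  ] phi 78.2 dx dy dz mm 30.7 19.2 121.0 roll -19.5
[] [254.3551446  200.62487652]
TCP [0.6171 0.0991 0.2302] phi 78.1 dx dy dz mm 0.2 3.9 121.2 roll 9.1
peg_root [(array([0.51 , 0.363, 0.132]), 0.58, 0.47), (array([ 0.546, -0.093,  0.311]), 0.34, 0.47)]
peg_tip [(array([0.445, 0.379, 0.139]), 0.52, 0.6)]
stand [(array([0.685, 0.171, 0.002]), 0.61, 0.21)]
```

View pics/9.png

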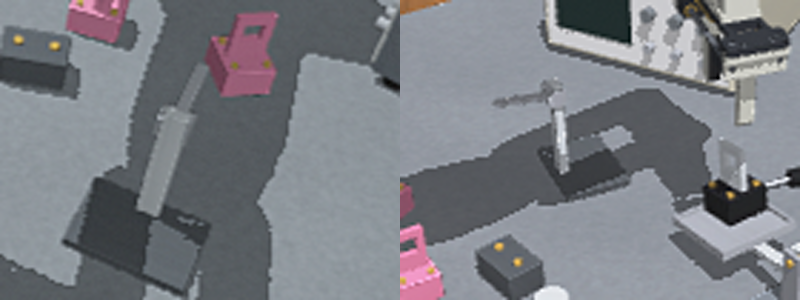

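The wrist fit puts the cored choke at a new place and yaw, so it was probably knocked on the pan. I'll check the wrist view.

```bash
python3 - <<'E'
from h import *
k,im=shot("wrist"); ks,ims=shot("scene"); kd,imd=shot("side")
for z in (.045,.053,.06):
  for v in ([(k,im)],[(ks,ims)],[(kd,imd)]):
    p,sc=fit(v,.636,.12,z=z,t=95 if v[0][0] is k else 45); print(z,p.round(4),np.degrees(p[2]).round(1),round(sc,2))
p,sc=fit([(k,im)],.636,.12,z=.05,t=95)
for X in(CASE,TAB):
    cv2.polylines(im,[cv2.convexHull(proj(k,place(X,*p,.05)).round().astype(np.int32))],1,(255,0,0))
g=lambda i,x,y:cv2.resize(i[y:y+70,x:x+93],(400,301),interpolation=cv2.INTER_CUBIC)
c=proj(kd,[.63,.11,.07]).astype(int)
w=cv2.resize(im[90:290,100:366],(400,301),interpolation=cv2.INTER_CUBIC)
cv2.imwrite("pics/10.png",np.hstack([w,g(imd,c[0]-46,c[1]-35)])[:,:,::-1])
E
```

```text
0.045 [0.6442 0.1252 3.2486] 186.1 0.69
0.045 [0.6355 0.1214 0.2057] 11.8 0.65
0.045 [0.6468 0.1316 3.2767] 187.7 0.66
0.053 [0.6417 0.1257 3.2407] 185.7 0.64
0.053 [0.6413 0.125  0.2112] 12.1 0.64
0.053 [0.6394 0.1254 0.3022] 17.3 0.66
0.06 [0.6406 0.1263 3.2495] 186.2 0.6
0.06 [0.6469 0.1259 0.2111] 12.1 0.63
0.06 [0.636  0.1154 0.4063] 23.3 0.65
```

View pics/10.png

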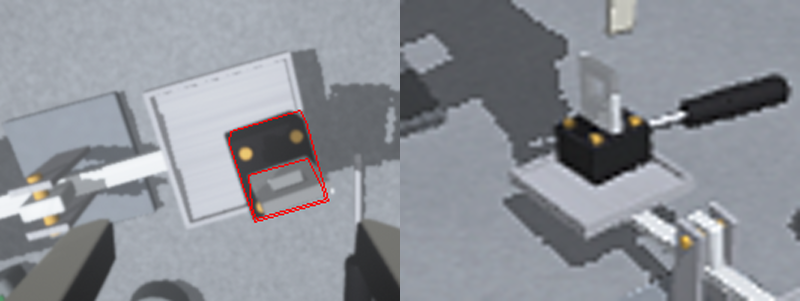

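```bash
python3 - <<'E'
import h; from h import *
k,im=shot("wrist"); ks,ims=shot("scene"); kd,imd=shot("side")
b=np.radians(3); u=np.array([np.cos(b),np.sin(b),0])
Rt,_=cv2.Rodrigues(-0.12*u)
f0=h.place
h.place=lambda X,x,y,yaw,z=0:(f0(X,0,0,yaw)@Rt.T)+[x,y,z]
for z in (.047,.05,.053):
  for v,t in (([(k,im)],95),([(k,im)],80),([(ks,ims),(kd,imd)],45)):
    p,sc=h.fit(v,.64,.12,z=z,t=t,yaws=np.radians([0,10,20])); e=h.place(np.array([[0,0,.075]]),*p,z)[0]; print(z,p.round(4),np.degrees(p[2]).round(1),round(sc,2),e.round(4))
    go(e[0],e[1],e[2]-.019,np.degrees(p[2])+90)
E
```

```text
0.047 [0.6444 0.1209 0.1051] 6.0 0.69 [0.6439 0.1299 0.1215]
TCP [0.6173 0.0993 0.2307] phi 78.0 dx dy dz mm 35.4 19.7 128.2 roll -18.0
0.047 [0.644  0.1206 0.143 ] 8.2 0.65 [0.6435 0.1295 0.1215]
TCP [0.6173 0.0993 0.2307] phi 78.0 dx dy dz mm 35.0 19.3 128.2 roll -20.2
0.047 [0.639  0.1195 0.1052] 6.0 0.62 [0.6385 0.1284 0.1215]
TCP [0.6173 0.0993 0.2307] phi 78.0 dx dy dz mm 32.9 14.7 128.2 roll -18.0
0.05 [0.6429 0.1206 0.1186] 6.8 0.68 [0.6425 0.1295 0.1245]
TCP [0.6173 0.0993 0.2307] phi 78.0 dx dy dz mm 34.8 18.3 125.2 roll -18.8
0.05 [0.6433 0.1207 0.1426] 8.2 0.64 [0.6429 0.1297 0.1245]
TCP [0.6173 0.0993 0.2307] phi 78.0 dx dy dz mm 35.0 18.7 125.2 roll -20.2
0.05 [0.6401 0.1204 0.1952] 11.2 0.66 [0.6396 0.1294 0.1245]
TCP [0.6173 0.0993 0.2307] phi 78.0 dx dy dz mm 34.0 15.6 125.2 roll -23.2
0.053 [0.6428 0.121  0.1313] 7.5 0.66 [0.6424 0.13   0.1275]
TCP [0.6173 0.0993 0.2307] phi 78.0 dx dy dz mm 35.1 18.1 122.2 roll -19.5
0.053 [0.6425 0.1202 0.1413] 8.1 0.62 [0.642  0.1291 0.1275]
TCP [0.6173 0.0993 0.2307] phi 78.0 dx dy dz mm 34.3 18.0 122.2 roll -20.1
0.053 [0.6407 0.1209 0.2097] 12.0 0.66 [0.6403 0.1299 0.1275]
TCP [0.6173 0.0993 0.2307] phi 78.0 dx dy dz mm 34.7 16.1 122.2 roll -24.0
```

Call:
jog_arm(
  rows=[
    [1, 0.035, 0.0175, 0, 0],
    [1, 0, 0, 0, -10],
    [1, 0, 0, 0.03, -10],
    [1, 0, 0, 0.05, 0],
    [1, 0, 0, 0.035, 0],
    [1, 0, 0, 0.009, 0],
    [1, 0, 0, 0, 0],
    [-1, 0, 0, 0, 0],
    [-1, 0, 0, 0, 0],
    [-1, 0, 0, 0, 0],
  ],
  newtons=35,
)

```text
clock: 41.68
eef_pos: [0.6424, 0.1301, 0.1078]
orientation: [0.001, 0.656, 0.755, 0.001]
wrist_force: [-1.2, -0.3, 0.1]
width: 0.0677
```

Call:
jog_arm(
  rows=[
    [-1, 0, 0, 0, 0],
    [-1, 0, 0, 0, 0],
    [-1, 0, 0, 0, 0],
    [-1, 0, 0, 0, 0],
  ],
)

```text
clock: 42.18
eef_pos: [0.6417, 0.1292, 0.1066]
orientation: [0.0, 0.656, 0.755, -0.001]
wrist_force: [-1.3, -4.6, 1.3]
width: 0.0448
```

```bash
python3 - <<'E'
from h import *
s=monitor.observe();print(s["wrist_force"],s["eef_pos"],s["width"])
E
```

```text
[-1.28161532 -4.58700486  1.27480376] [0.64169152 0.1292101  0.10664372] 0.04477690156761942
```

Call:
jog_arm(
  rows=[
    [-1, 0, 0, -0.01, 0],
    [-1, 0, 0, -0.02, 0],
    [-1, 0, 0, -0.04, 0],
    [-1, 0, 0, -0.04, 0],
    [-1, 0, 0, -0.02, 0],
    [-1, 0, 0, 0, 0],
    [-1, 0, 0, 0, 0],
    [-1, 0, 0, 0, 0],
  ],
)

```text
clock: 43.18
eef_pos: [0.6406, 0.13, 0.234]
orientation: [-0.001, 0.656, 0.755, -0.001]
wrist_force: [-0.1, -0.3, -4.0]
width: 0.0428
```

```bash
python3 - <<'E'
from h import *
s=monitor.observe();print(s["wrist_force"],s["eef_pos"],s["width"]); p,f=tool()
ks,ims=shot("scene"); kd,imd=shot("side")
for zz in (.05,.055,.06):
  z=p[2]-zz; print(zz,fit([(ks,ims),(kd,imd)],p[0],p[1],z=z,yaws=[np.radians(f-90)]))
print(np.radians(f-90))
g=lambda i,c:cv2.resize(i[c[1]-45:c[1]+45,c[0]-60:c[0]+60],(400,300),interpolation=cv2.INTER_CUBIC)
X=[p[0],p[1],p[2]+.01]
cv2.imwrite("pics/11.png",np.hstack([g(ims,proj(ks,X).astype(int)),g(imd,proj(kd,X).astype(int))])[:,:,::-1])
E
```

```text
[-0.07131075 -0.34618557 -4.02416416] [0.64059268 0.12995441 0.23402165] 0.042829578497036155
0.05 (array([0.63865238, 0.12590885, 0.17011149]), np.float64(0.5338031584803915))
0.055 (array([0.6376458 , 0.12805909, 0.17325254]), np.float64(0.5904476771238949))
0.06 (array([0.63767028, 0.12827592, 0.15740285]), np.float64(0.5981847126716342))
0.13968673968993073
```

View pics/11.png

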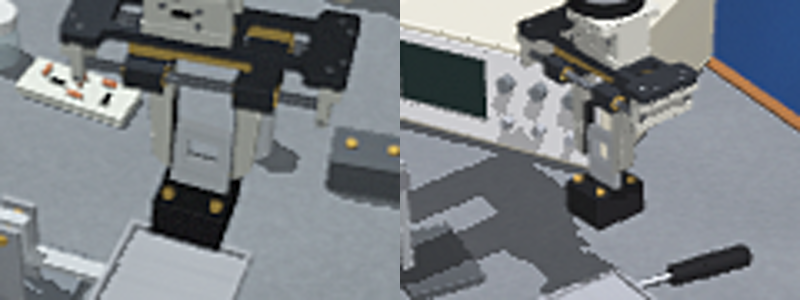

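The cored choke is held upright. Checking where the pink look-alikes are relative to the approach path, and refining the peg.

```bash
python3 - <<'E'
from h import *
ks=imaging.get_calibration("scene");kd=imaging.get_calibration("side")
for a,b in (((390,208),(153,173)),((338,188),(166,200)),((390,208),(166,200)),((338,188),(153,173))): print(tri([(ks,a),(kd,b)]).round(3))
# pixels from crop 9 (scale 400/140)
S=lambda x,y:(310+x/2.857,180+y/2.857); D=lambda x,y:(160+x/2.857,100+y/2.857)
# slide/peg root & tip
print("tip",tri([(ks,S(207,68)),(kd,D(97,102))]).round(3),"root-ish",tri([(ks,S(178,112)),(kd,D(141,95))]).round(3))
# stand base plate corners top z=.012 in scene
for c in ((97,178),(211,225),(192,289),(62,240)): print(onz(ks,S(*c),.012).round(3))
for c in ((139,150),(187,137),(229,178),(175,195)): print("side",onz(kd,D(*c),.012).round(3))
go(.36,.405,.25,None)
E
```

```text
[ 0.286  0.416 -0.001]
[0.266 0.24  0.004]
[ 0.274  0.386 -0.065]
[0.28  0.271 0.064]
tip [0.444 0.379 0.137] root-ish [0.503 0.367 0.132]
[0.505 0.311]
[0.519 0.427]
[0.6   0.424]
[0.594 0.299]
side [0.514 0.417]
side [0.584 0.41 ]
side [0.586 0.294]
side [0.508 0.299]
TCP [0.641  0.1299 0.2348] phi 98.0 dx dy dz mm 311.5 -240.0 -15.2 roll None
```

The pink one stands at (0.286, 0.416), clear of the path. The peg's heading is uncertain, between -5° and -17°, so I'll look straight down on it with the wrist camera.

Call:
jog_arm(
  rows=[
    [-1, 0, 0, -0.035, 0],
    [-1, 0, 0, -0.035, 0],
    [-1, 0.05, -0.0095, 0, 0],
    [-1, 0.05, -0.0095, 0, 0],
    [-1, 0.05, -0.0095, 0, 0],
    [-1, 0.05, -0.0095, 0, 0],
    [-1, 0.049, -0.009, 0, 0],
    [-1, 0, 0, 0, 9],
    [-1, 0, 0, 0, 9],
    [-1, 0, 0, 0, 0],
  ],
)

```text
clock: 44.52
eef_pos: [0.5603, 0.3701, 0.3058]
orientation: [-0.0, 0.766, 0.643, -0.001]
wrist_force: [-0.1, -0.4, -4.4]
width: 0.0416
```

Call:
jog_arm(
  rows=[
    [-1, 0, 0, 0, 0],
    [-1, 0, 0, 0, 0],
    [-1, 0, 0, 0, 0],
  ],
)

```text
clock: 44.9
eef_pos: [0.5606, 0.3699, 0.3066]
orientation: [-0.0, 0.766, 0.643, -0.0]
wrist_force: [-1.6, -0.0, -3.3]
width: 0.0416
```

```bash
python3 - <<'E'
from h import *
s=monitor.observe();print(s["wrist_force"],s["eef_pos"],s["width"])
k,im=shot("wrist"); np.savez("w12.npz",im=im,**k)
for q in("peg_root","peg_tip"):
  print(q,best(q,"wrist",2),[onz(k,p,z).round(4) for (p,c),z in zip(best(q,"wrist",1),[.132 if q=="peg_root" else .139])])
for n,X in dict(root=(.51,.362,.132),tip=(.441,.381,.139)).items(): print(n,proj(k,X).round())
cv2.imwrite("pics/12.png",cv2.resize(im[:,100:420],(640,768))[:600,:,::-1])
E
```

```text
[-1.64312967 -0.02371743 -3.29644205] [0.56063811 0.36987134 0.3066132 ] 0.04164300644207175
peg_root [([244.8, 132.6], 0.68)] [array([0.5085, 0.3675])]
peg_tip [([238.8, 60.7], 0.83)] [array([0.4389, 0.3747])]
root [240. 135.]
tip [245.  62.]
```

View pics/12.png

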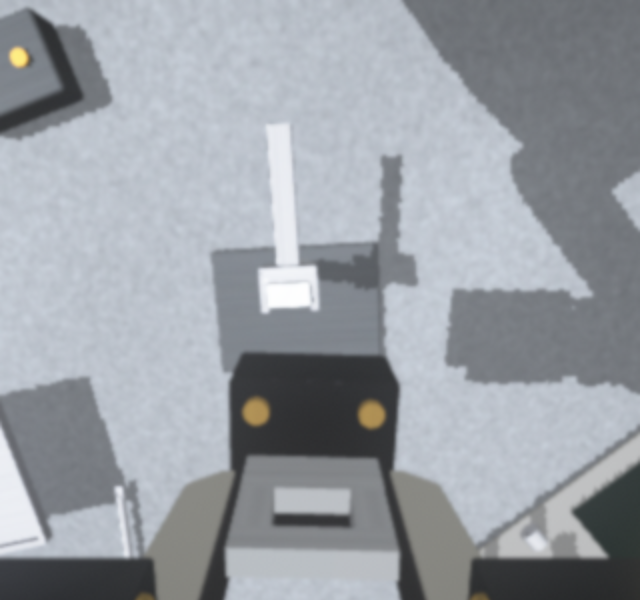

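The peg is clearly visible: tip at crop (278,124), root at (287,266). The held choke is centred between the fingers.

```bash
python3 - <<'E'
from h import *
k=dict(np.load("w12.npz"))
t=onz(k,(100+278.5/2,125/2),.142); r=onz(k,(100+287/2,266/2),.135); d=t-r
psi=np.degrees(np.arctan2(-d[1],-d[0])); print("tip",t,"root",r,np.linalg.norm(d),psi)
u=d/np.linalg.norm(d)
# held choke: check tab top center offset (z = TCP+.035) and eye
im=k["im"]; p,f=tool()
for off in (.054,.057,.060):
  for T in (80,95): 
    q,sc=fit([(k,im)],p[0],p[1],z=p[2]-off,t=T,yaws=[np.radians(f-90)]); print(off,T,q.round(4),sc,p.round(4))
s=t+u*.05; print("stage",s); go(*s,.29,90+psi)
E
```

```text
tip [0.44091406 0.37495608] root [0.50839287 0.36621608] 0.06804246224916163 -7.379986749631779
0.054 80 [ 0.5594  0.3705 -0.1756] 0.4572127139364303 [0.5605 0.37   0.3067]
0.054 95 [ 0.5595  0.3707 -0.1879] 0.3803726940724787 [0.5605 0.37   0.3067]
0.057 80 [ 0.56    0.3703 -0.172 ] 0.48247879011434897 [0.5605 0.37   0.3067]
0.057 95 [ 0.5603  0.3701 -0.1888] 0.4053030303030303 [0.5605 0.37   0.3067]
0.06 80 [ 0.5607  0.3702 -0.22  ] 0.49834857723577236 [0.5605 0.37   0.3067]
0.06 95 [ 0.5609  0.3702 -0.193 ] 0.42262028744011665 [0.5605 0.37   0.3067]
stage [0.39132826 0.38137854]
TCP [0.5605 0.37   0.3067] phi 80.0 dx dy dz mm -18.2 -168.6 16.7 roll -2.6
```

Call:
jog_arm(
  rows=[
    [-1, -0.006, -0.055, 0, 0],
    [-1, -0.006, -0.057, 0, 0],
    [-1, -0.006, -0.057, 0, -2.6],
    [-1, 0, 0, 0, 0],
    [-1, 0, 0, 0.05, 0],
    [-1, 0, 0, 0.055, 0],
    [-1, 0, 0, 0.05, 0],
    [-1, 0, 0, 0.02, 0],
    [-1, 0, 0, 0, 0],
    [-1, 0, 0, 0, 0],
  ],
)

```text
clock: 46.4
eef_pos: [0.3926, 0.3828, 0.1344]
orientation: [0.0, 0.751, 0.66, 0.002]
wrist_force: [0.6, -0.1, -3.2]
width: 0.0417
```

```bash
python3 - <<'E'
from h import *
s=monitor.observe();print(s["wrist_force"],s["width"])
go(.3913,.3814,.126,82.6); go(.441-.0347,.375+.0045,.126)
p,f=tool(); ks,ims=shot("scene"); kd,imd=shot("side")
for n,k in(("s",ks),("d",kd)): print(n,"eye",proj(k,[p[0],p[1],p[2]+.013]).round(),"tip",proj(k,[.441,.375,.139]).round(),best("choke_a_eye",{"s":"scene","d":"side"}[n],2))
c=proj(ks,[.42,.38,.12]).astype(int);e=proj(kd,[.42,.38,.12]).astype(int)
g=lambda i,c:cv2.resize(i[c[1]-38:c[1]+37,c[0]-50:c[0]+50],(400,300),interpolation=cv2.INTER_CUBIC)
cv2.imwrite("pics/13.png",np.hstack([g(ims,c),g(imd,e)])[:,:,::-1])
E
```

```text
[ 0.58210834 -0.10777255 -3.24691871] 0.041731199847601395
TCP [0.3926 0.3828 0.1344] phi 82.6 dx dy dz mm -1.5 -1.1 8.4 roll -0.0
TCP [0.3926 0.3828 0.1344] phi 82.6 dx dy dz mm -1.5 14.0 8.4 roll None
s eye [387. 190.] tip [380. 203.] [([348.0, 165.6], 0.74), ([286.3, 195.5], 0.68)]
d eye [180. 137.] tip [193. 136.] [([162.7, 185.4], 0.69), ([315.2, 288.2], 0.68)]
```

View pics/13.png

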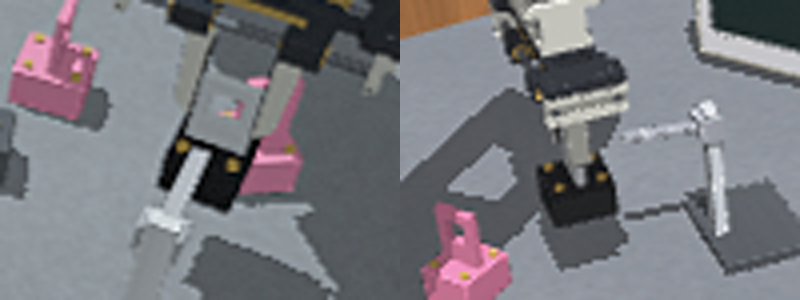

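```bash
python3 - <<'E'
from h import *
ks=imaging.get_calibration("scene");kd=imaging.get_calibration("side");p,f=tool()
c=proj(ks,[.42,.38,.12]).astype(int);e=proj(kd,[.42,.38,.12]).astype(int)
S=lambda x,y:np.array([c[0]-50+x/4,c[1]-38+y/4]); D=lambda x,y:np.array([e[0]-50+x/4,e[1]-38+y/4])
print("eye px",S(228,105),"pred",[(o,proj(ks,[p[0],p[1],p[2]+o]).round(1)) for o in(.008,.013,.018)])
print("tip px",S(206,152),D(224,135),tri([(ks,S(206,152)),(kd,D(224,135))]),proj(ks,[.441,.375,.139]),proj(kd,[.441,.375,.139]))
print("case bottom front", D(577,226)-[100,0])
for o in (.054,.057,.060,.063): print(o,fit([(kd,shot("side")[1])],p[0],p[1],z=p[2]-o,yaws=[np.radians(f-90)]))
E
```

```text
eye px [388.   191.25] pred [(0.008, array([386.4, 191.7])), (0.013, array([386.8, 190.4])), (0.018, array([387.3, 189. ]))]
tip px [382.5 203. ] [193.   135.75] [0.44057348 0.37902676 0.13779958] [380.36590596 202.86517311] [193.04900943 135.54594952]
case bottom front [181.25 158.5 ]
0.054 (array([0.38853085, 0.37807226, 0.02341864]), np.float64(0.6838487972508591))
0.057 (array([ 0.39087737,  0.38283142, -0.16380468]), np.float64(0.7192982456140351))
0.06 (array([ 0.39135161,  0.38706755, -0.12605962]), np.float64(0.6993006993006993))
0.063 (array([ 0.39251676,  0.39098127, -0.26308958]), np.float64(0.701067615658363))
```

Call:
jog_arm(
  rows=[
    [-1, 0, 0, 0.006, 0],
    [-1, 0, 0, 0, 0],
    [-1, 0, 0, 0, 0],
    [-1, 0, 0, 0, 0],
  ],
)

```text
clock: 47.3
eef_pos: [0.391, 0.3817, 0.1257]
orientation: [0.0, 0.751, 0.66, 0.0]
wrist_force: [0.9, 0.1, -3.9]
width: 0.0419
```

```bash
python3 - <<'E'
from h import *
go(.441,.3757,.126,82.6); print(monitor.observe()["wrist_force"])
E
```

```text
TCP [0.391  0.3817 0.1257] phi 82.6 dx dy dz mm 0.5 50.4 -0.3 roll 0.0
[ 0.92392165  0.11950017 -3.94377869]
```

Aligned. Slide the eye slowly over the tip: 62 mm first, then check forces.

Call:
jog_arm(
  rows=[
    [-1, 0.0005, 0.02, 0, 0],
    [-1, 0, 0.02, 0, 0],
    [-1, 0, 0.008, 0, 0],
    [-1, 0, 0.007, 0, 0],
    [-1, 0, 0.007, 0, 0],
    [-1, 0, 0, 0, 0],
    [-1, 0, 0, 0, 0],
  ],
)

```text
clock: 48.18
eef_pos: [0.4522, 0.3742, 0.1255]
orientation: [-0.0, 0.751, 0.66, -0.0]
wrist_force: [-0.4, 0.1, -4.5]
width: 0.0419
```

```bash
python3 - <<'E'
from h import *
go(.441,.3757,.126,82.6); s=monitor.observe(); print(s["wrist_force"],s["wrist_torque"])
E
```

```text
TCP [0.4522 0.3742 0.1255] phi 82.6 dx dy dz mm 0.0 -11.3 -0.5 roll 0.0
[-0.40798907  0.12305071 -4.53921917] [ 0.06868964 -0.05697869  0.0028548 ]
```

No contact. Continue another 25 mm, then lower.

Call:
jog_arm(
  rows=[
    [-1, 0, 0.009, 0, 0],
    [-1, 0, 0.008, 0, 0],
    [-1, 0, 0.008, 0, 0],
    [-1, 0, 0, 0, 0],
    [-1, 0, 0, 0.005, 0],
    [-1, 0, 0, 0.005, 0],
    [-1, 0, 0, 0.004, 0],
    [-1, 0, 0, 0, 0],
    [-1, 0, 0, 0, 0],
  ],
)

```text
clock: 49.3
eef_pos: [0.4772, 0.371, 0.1119]
orientation: [-0.0, 0.751, 0.66, -0.0]
wrist_force: [-2.4, 0.3, -1.9]
width: 0.0418
```

```bash
python3 - <<'E'
from h import *
go(.441,.3757,.126,82.6); s=monitor.observe(); print(s["wrist_force"],s["wrist_torque"])
ks,ims=shot("scene"); kd,imd=shot("side")
c=proj(ks,[.48,.37,.12]).astype(int);e=proj(kd,[.48,.37,.12]).astype(int)
g=lambda i,c:cv2.resize(i[c[1]-38:c[1]+37,c[0]-50:c[0]+50],(400,300),interpolation=cv2.INTER_CUBIC)
cv2.imwrite("pics/14.png",np.hstack([g(ims,c),g(imd,e)])[:,:,::-1])
E
```

```text
TCP [0.4772 0.371  0.1119] phi 82.6 dx dy dz mm -0.0 -36.5 -14.1 roll 0.0
[-2.35818582  0.28095195 -1.85249596] [-0.02958161  0.16529013 -0.04694774]
```

View pics/14.png

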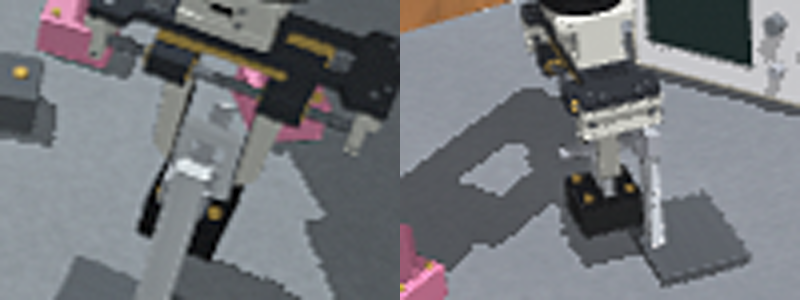

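The peg passes through the eye, with its tip showing beyond the tab, and it takes about half the weight. Lower a bit more, then release and rise.

Call:
jog_arm(
  rows=[
    [-1, 0, 0, 0.004, 0],
    [-1, 0, 0, 0.004, 0],
    [-1, 0, 0, 0.003, 0],
    [-1, 0, 0, 0, 0],
    [-1, 0, 0, 0, 0],
    [0.2, 0, 0, 0, 0],
    [0.4, 0, 0, 0, 0],
    [0.4, 0, 0, 0, 0],
    [0.4, 0, 0, 0, 0],
    [0.4, 0, 0, 0, 0],
  ],
)

```text
clock: 50.65
eef_pos: [0.4773, 0.371, 0.1006]
orientation: [-0.0, 0.751, 0.66, -0.0]
wrist_force: [-0.1, -0.6, -0.6]
width: 0.0653
```

```bash
python3 - <<'E'
from h import *
s=monitor.observe(); print(s["wrist_force"],s["width"],s["eef_pos"])
ks,ims=shot("scene"); kd,imd=shot("side")
c=proj(ks,[.48,.37,.12]).astype(int);e=proj(kd,[.48,.37,.12]).astype(int)
g=lambda i,c:cv2.resize(i[c[1]-38:c[1]+37,c[0]-50:c[0]+50],(400,300),interpolation=cv2.INTER_CUBIC)
cv2.imwrite("pics/15.png",np.hstack([g(ims,c),g(imd,e)])[:,:,::-1])
for q in ["peg_root","peg_tip"]:
    a=best(q,"scene",1);b=best(q,"side",1)
    print(q,[(np.round(tri([(ks,p),(kd,r)]),3),c,e) for p,c in a for r,e in b])
E
```

```text
[-0.06022919 -0.59608792 -0.57848993] 0.06525646946828206 [0.47727381 0.37095785 0.10062377]
peg_root [(array([ 0.557, -0.191, -0.185]), 0.64, 0.61)]
peg_tip [(array([0.442, 0.382, 0.116]), 0.51, 0.59)]
```

The peg has sunk to the stop (tip at 116 mm, was 138 mm). Withdraw upward.

Call:
jog_arm(
  rows=[
    [0.5, 0, 0, -0.02, 0],
    [0.5, 0, 0, -0.04, 0],
    [0.5, 0, 0, -0.05, 0],
    [0.5, 0, 0, -0.05, 0],
    [0.5, -0.05, 0, 0, 0],
    [0.5, -0.05, 0, 0, 0],
    [0.5, -0.05, 0, 0, 0],
    [0.5, -0.05, 0, 0, 0],
    [0.5, 0, 0, 0, 0],
    [0.5, 0, 0, 0, 0],
  ],
)

```text
clock: 52.2
eef_pos: [0.4519, 0.1729, 0.262]
orientation: [0.0, 0.752, 0.66, 0.001]
wrist_force: [-0.7, 0.9, -0.3]
width: 0.0701
```

```bash
python3 - <<'E'
from h import *
ks,ims=shot("scene"); kd,imd=shot("side")
for v in ([(ks,ims)],[(kd,imd)]): print(fit(v,.567,-.371,z=.005),fit(v,.437,-.375,z=.005),fit(v,.477,.371,z=.038))
for q in ["peg_tip"]:
    a=best(q,"scene",1);b=best(q,"side",1)
    print(q,[(np.round(tri([(ks,p),(kd,r)]),3),c,e) for p,c in a for r,e in b])
c=proj(ks,[.48,.37,.09]).astype(int)
g=lambda i,c:cv2.resize(i[c[1]-38:c[1]+37,c[0]-50:c[0]+50],(400,300),interpolation=cv2.INTER_CUBIC)
cv2.imwrite("pics/16.png",np.hstack([g(ims,c),cv2.resize(imd[100:340,100:420],(400,300))])[:,:,::-1])
E
```

```text
(array([ 0.56622308, -0.37322063,  3.12279517]), np.float64(0.497196261682243)) (array([ 0.43850883, -0.37642134,  0.12859463]), np.float64(0.6774193548387096)) (array([0.47412419, 0.37200347, 3.04761359]), np.float64(0.3477088948787062))
(array([ 0.57050845, -0.37003661,  0.09665745]), np.float64(0.6141732283464567)) (array([ 0.44207531, -0.37396527,  0.0570934 ]), np.float64(0.6064981949458483)) (array([0.47355574, 0.37875917, 1.36737566]), np.float64(0.7016806722689075))
peg_tip [(array([0.442, 0.381, 0.109]), 0.39, 0.5)]
```

View pics/16.png

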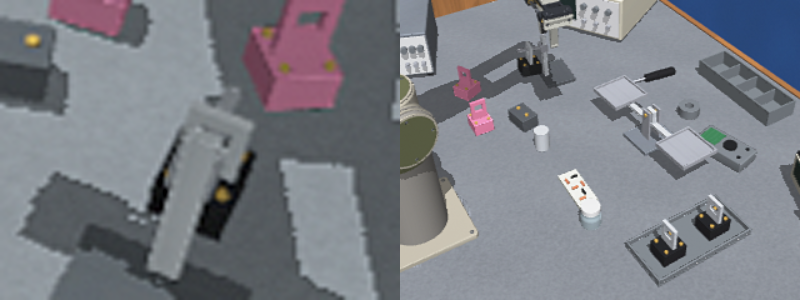

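The cored choke hangs upright on the sunken peg at (0.474, 0.374), and the other two stand upright inside the tray. The balance is empty and the bystanders look unmoved. Handing in.

```bash
python3 -c "
from bench import job; print(job.hand_in())"
```

```text
the job is handed in; nothing more can be done
None
```

I weighed the three chokes in two rounds. The left-pan choke dropped its side to the stop both times. That one, which I first found at about (0.464, 0.049), now hangs on the peg. The other two stand in the returns tray, and the job is handed in at about 52 s of the 210 s allowed.

**Last checks:**
- **Peg:** its tip measured 109–116 mm high against about 138 mm unloaded, so it has sunk the full 20 mm or so.
- **Hanging choke:** in the picture it is upright with the peg through its eye, clear of the table, and the gripper is well away. The model fit on it was poor and its yaws disagreed, because the stand hides part of it, so I relied on the picture.
- **Tray:** the two chokes are at about (0.568, -0.372) and (0.440, -0.375), upright and inside the walls. The two cameras agree on each to about 4 mm.
- **Bystanders:** they look unmoved in the last side view; I did not measure them again.

**What disagreed:**
- The cored choke had moved about 3 cm across the pan while the arm was away. I measured it again before gripping it.
- The first estimates of the peg's heading ran from -5° to -17°. A close look from above gave -7.4°, and the eye went on without touching.

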